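Pack finished sensor heads into the carrying case

TASK

Pack the finished sensor heads for dispatch: swing the hasp off the case, raise the lid until its folding stay locks and holds it up by itself, and stand every sensor head that is out on the bench in the case, neck up, one to a bay. Then lift the knee of the stay over its lock so that it folds, bring the lid fully shut and swing the hasp fully back over the catch. Leave the probes, the sleeve and the terminal blocks on the bench where they are.

Things in the scene. Friction and masses are not known exactly. Their poses are not given: they have to be found in the camera images.
- hasp (a joint): Steel hasp on the front left of the case: a strap 66 x 16 x 4 mm, turning level about an upright pin 26 mm in front of the front wall. Radians: 0 = over the catch on the lid (strap points to the case's back, stop), grows to 1.75 (stop) as it swings off, anticlockwise from above; 1.57 = points to the case's left. Stiff (1 N at the knob), stays where left. Below about 1.2 it blocks the lid
- hasp_knob (a point): Middle of the hasp's upright yellow knob (13 mm diameter, 34 mm high, this point 17 mm above the strap and 17 mm under the knob's top), 50 mm from the pivot
- hasp_pivot (a point): Point on the hasp's upright turning axis, 85 mm above the bench
- case_lid (a joint): The blue lid, 158 (front to back) x 288 x 8 mm, 0.38 kg, hinged along its back edge, damped: let go, it sinks slowly. Radians: 0 = shut, grows as the front edge rises and goes back; about 1.47 is the highest that the stay allows, and it rests at about 1.44 when the stay is locked
- lid_hinge (a point): Middle of the lid's hinge line, 70 mm above the bench on the case's back rim; its x axis points to the back of the case, y to the case's left (along the hinge), z up
- lid_bar (a point): Middle of the round steel bar (10 mm diameter, 100 mm long, parallel to the hinge) of the lid's handle, in the lid's plane: 200 mm from the hinge line, 42 mm in front of the lid's edge, 74 mm above the bench when shut. Carried at its ends only; it turns between the fingers as the lid swings
- stay_knee (a joint): Knee of the folding stay on the case's right (-y) side: two links of 69 mm, case to knee and knee to lid. Radians: 0 = folded (lid shut, knee points to the front), 2.82 = links in line (lid highest), 3.17 = stop, locked. When the lid is raised to its highest, a weak spring and gravity drop the knee past the line onto its stop; the stay then holds the lid up and the lid cannot be pushed shut
- stay_pin (a point): Middle of the free part of the red pin on the knee (12 mm diameter, parallel to the hinge line, 25 mm free on either side of this point), 69 mm from the axis through stay_foot; about 98 mm above the bench when locked, 61 mm when shut. It turns between the fingers that hold it. Let go within the first 50 mm of folding, it may fall back into its lock
- stay_foot (a point): Point on the axis (parallel to the hinge line) of the stay's lower link, on the case's right wall, 50 mm above the bench, 90 mm in front of the hinge. To unlock, lift the red pin up and to the front through the line (about 12 mm; the lid rises 1 to 2 degrees meanwhile); the pin then runs on a circle about this axis, over the top to the front and down, and the lid comes down with it
- case_mid (a point): Floor of the case (6 mm above the bench), centre of its row of four bays; x axis to the case's back, y to its left, z up. The case is fixed, 158 x 288 mm outside, walls 6 mm thick and 70 mm high. Bays are divided by grey walls 34 mm high, 4 mm thick (20 mm at the back); behind the row lies an empty strip 42 mm wide
- head1_mid (a point): Sensor head: a round aluminium cap (46 mm diameter, 30 mm high) standing flat on the bench with a round steel neck (22 mm diameter, 28 mm high) upright on its middle; 58 mm high in all, 0.11 to 0.21 kg. This point is on its axis, 29 mm above its underside; z axis along the neck. Grip it by the neck. None if this head is absent
- head2_mid (a point): Sensor head: a round aluminium cap (46 mm diameter, 30 mm high) standing flat on the bench with a round steel neck (22 mm diameter, 28 mm high) upright on its middle; 58 mm high in all, 0.11 to 0.21 kg. This point is on its axis, 29 mm above its underside; z axis along the neck. Grip it by the neck. None if this head is absent
- head3_mid (a point): Sensor head: a round aluminium cap (46 mm diameter, 30 mm high) standing flat on the bench with a round steel neck (22 mm diameter, 28 mm high) upright on its middle; 58 mm high in all, 0.11 to 0.21 kg. This point is on its axis, 29 mm above its underside; z axis along the neck. Grip it by the neck. None if this head is absent
- head4_mid (a point): Sensor head: a round aluminium cap (46 mm diameter, 30 mm high) standing flat on the bench with a round steel neck (22 mm diameter, 28 mm high) upright on its middle; 58 mm high in all, 0.11 to 0.21 kg. This point is on its axis, 29 mm above its underside; z axis along the neck. Grip it by the neck. None if this head is absent
- bay1 (a point): Centre of the floor of bay 1 (counted from the case's right): 84 mm front to back, 66 mm wide, room for one head
- bay2 (a point): Centre of the floor of bay 2 (counted from the case's right): 84 mm front to back, 66 mm wide, room for one head
- bay3 (a point): Centre of the floor of bay 3 (counted from the case's right): 84 mm front to back, 66 mm wide, room for one head
- bay4 (a point): Centre of the floor of bay 4 (counted from the case's right): 84 mm front to back, 66 mm wide, room for one head
- probe1: Bystander: steel probe lying on the bench, 170 mm rod of 8 mm diameter with a 22 mm nut; origin under its middle, x axis along it
- probe2: Bystander: a second probe like probe1
- sleeve: Bystander: dark steel sleeve standing on end, 28 mm diameter, 75 mm high; origin under its centre
- terminal1: Bystander: cream terminal block disc, 38 mm diameter, 10 mm high; origin under its centre
- terminal2: Bystander: a second terminal block like terminal1

How it is judged (in metres and radians):
On the way, in this order (a step that is already met when the one before it is completed fails the run):
1. the hasp is swung off the lid's catch (value of joint hasp above 1.25 rad), for 0.2 s.
2. the lid is up and its stay is locked past the line (value of joint case_lid above 1.3 rad and value of joint stay_knee above 2.95 rad), for 0.5 s.
3. every sensor head that is there stands in a bay, neck up, the lid still held by the locked stay (all of step 2 and x of head1_mid in the frame of case_mid between -0.03 and 0.03 m and y of head1_mid in the frame of case_mid between -0.125 and 0.125 m and z of each of head1_mid, head2_mid, head3_mid, head4_mid in the frame of case_mid below 0.036 m and angle between each of head1_mid, head2_mid, head3_mid, head4_mid's own z axis and vertical below 0.2 rad and x of head2_mid in the frame of case_mid between -0.03 and 0.03 m and y of head2_mid in the frame of case_mid between -0.125 and 0.125 m and x of head3_mid in the frame of case_mid between -0.03 and 0.03 m and y of head3_mid in the frame of case_mid between -0.125 and 0.125 m and x of head4_mid in the frame of case_mid between -0.03 and 0.03 m and y of head4_mid in the frame of case_mid between -0.125 and 0.125 m), for 0.3 s.
4. the stay is folded and the lid is shut (value of joint case_lid below 0.03 rad and value of joint stay_knee below 0.4 rad), for 0.3 s.
5. the hasp is over the catch (value of joint hasp below 0.2 rad), for 0.2 s.
At the end, for the whole second after the job is handed in: Every sensor head that is present stands in a bay of the case (neck up within 0.2 rad, on the floor), the lid is shut (within 0.03 rad), the stay folded, and the hasp over the catch (within 0.2 rad) (all of step 4 and x of head1_mid in the frame of case_mid between -0.03 and 0.03 m and y of head1_mid in the frame of case_mid between -0.125 and 0.125 m and z of each of head1_mid, head2_mid, head3_mid, head4_mid in the frame of case_mid below 0.036 m and angle between each of head1_mid, head2_mid, head3_mid, head4_mid's own z axis and vertical below 0.2 rad and x of head2_mid in the frame of case_mid between -0.03 and 0.03 m and y of head2_mid in the frame of case_mid between -0.125 and 0.125 m and x of head3_mid in the frame of case_mid between -0.03 and 0.03 m and y of head3_mid in the frame of case_mid between -0.125 and 0.125 m and x of head4_mid in the frame of case_mid between -0.03 and 0.03 m and y of head4_mid in the frame of case_mid between -0.125 and 0.125 m and value of joint hasp below 0.2 rad); the robot touches nothing.
It fails at once if a probe, the sleeve or a terminal block is moved more than 30 mm (distance of any of probe1, probe2, sleeve, terminal1, terminal2 from where it was at the start of the episode above 0.03 m).
Of head1, head2, head3, head4 only 2 to 4 are there at a start; the rules pass over those that are not, and their reading is None.
At some moment in a run one of head1, head2, head3, head4 may be knocked a few centimetres aside while the robot is not near it.
It also fails if it takes over 210 s, if anything falls off the work surface, if the arm or the gripper's body presses on something with over 40 N, if the wrist force passes 120 N, or if a joint passes its speed limit or range.

ROBOT

A 6-joint arm with a two-finger parallel gripper is mounted at the origin on the work surface. World frame = base frame: x ahead of the robot, y to its left, z up, the work surface at z = 0. Lengths are in m, angles in degrees, forces in N, time in s.
With the tool pointing down it reaches from about 0.4 to 0.825 m from the base axis. Payload 7 kg.
Tool frame: the origin (TCP) lies at the very end of the fingers, on their centre line; the grasp point (between the pads) lies 19 mm behind it; x points along the fingers, z is the direction in which the jaws open and shut, and the axes are right-handed (so a half turn about x gives the same grasp; the last joint's range is limited). The gripper opens to 88 mm and grips with 3 to 60 N. Pads are 19 mm wide; open, the fingers measure 130 mm over their backs; the gripper's body (78 mm by 193 mm) begins 47 mm behind the grasp point.
Start: joints at [-58.665, 20.546, 0.682, 0, -70.136, -16.507], TCP at [0.173, -0.653, 0.227] pointing down, gripper open.
Joint ranges: [-176.03, 176.03], [-82.01, 121.73], [-58.28, 71.71], [-173.87, 95.51], [-174.79, -0.11], [-173.66, 173.66]. Speed limits (degrees/s): [136.94, 136.94, 172.46, 180, 180, 180].

INTERFACE

Orientations are given as [roll, pitch, yaw] about the fixed x, y, z axes, in that order (R = Rz(yaw) Ry(pitch) Rx(roll)).
In Python, from plant import sensors, cams, workorder gives the robot as it stands. The module is installed in compiled form; this text tells all that it offers.
- The arm moves only by the shell command python3 -m handwheel 'ROWS' [OPENING] [FORCE]. ROWS is JSON, one flat list of numbers, 4 for each row, row after row: the shift along the tool's x, y, z in cm, then the turn about the tool's x in degrees. A call has exactly 10 rows; each row is the pose to reach, as a shift and turn from the pose commanded when the call began, along the tool's axes at that moment; what a row does not reach only later rows make up. A row lasts 1/8 s, in which the tool goes at most 62.5 mm and 10.7 degrees, less where a joint would pass 70% of its speed; a pose out of reach is approached as far as the arm can. A call with a gripper value outside its range is refused whole. OPENING is the finger opening in cm, from 0 to 8.76, set as the call begins (- or left out, the last holds). The fingers move at their own pace and stop on an object; FORCE is the grip in N (left out, the last holds). Time passes only in rows, so rows that repeat a pose let the fingers close, or fill a call up. It gives the time, the measured TCP pose, the force and the opening at its end, in the units of the state.
- sensors.get_state(): the state, without advancing time (a new reading comes with each control period).
- cams.capture(name): name is "scene" or "top"; returns a dict with "image" (420x560x3 uint8, red, green, blue), "fov_y" (degrees; the focal length in pixels is half the picture's height over the tangent of half this angle, whatever the lens; pixels are square), "cx", "cy" (the principal point, pixels), "xyz" and "rotation" of the camera in the world. Camera axes: x right, y down, z forward; pixel columns grow to the right and rows downward; lengths in m; the calibration is good to about 2 mm. A picture is of the moment at which its call begins. There is no depth.
- workorder.close_job(): hands the job in, once; it reports no verdict.
The state is a dict: "time_s": time; "joints": joint angles; "qd": joint speeds; "joint_torque": joint torques, N m; "tcp_pos": TCP position; "eef_rot": TCP orientation; "contact_force": force on the tool from outside, world axes, zero at the start; "moment": the same for the moment, N m; "gripper_width": finger opening in m.
Only numpy, scipy, OpenCV 4.12 (cv2) and the standard library are available. Lean on these libraries where they do the work, as an engineer would, in place of code of your own. Each camera call takes 0.05 s, during which the arm holds its last target.

## Working session

There is one attempt and no reset: what is moved stays moved. The work goes in short steps, Python scripts to look and compute and a shell command to move; the robot and the scene stay as the last step left them, time stands still between calls to the robot, and variables do not carry over. Pictures are saved under pics/ and viewed, and the job is handed in when it is done.

```bash
mkdir -p pics; ls
python3 - <<'E'
from plant import sensors,cams
import cv2
print(sensors.get_state())
for n in("scene","top"):
    c=cams.capture(n); cv2.imwrite(f"pics/{n}0.png",c["image"][:,:,::-1])
    print({k:v for k,v in c.items() if k!="image"})
E
```

```text
pics
{'time_s': 0.0, 'joints': array([-5.86661071e+01,  2.05908890e+01,  6.34540498e-01, -1.97706106e-02,
       -7.01359006e+01, -1.65065305e+01]), 'qd': array([-0.08793684,  0.06124112,  0.10345303,  0.10885   , -0.06023896,
        0.04572807]), 'joint_torque': array([-6.95468661e-04, -5.82728970e+01,  2.93055063e+01,  6.99737549e+00,
        6.85686129e-03, -1.92866296e-04]), 'tcp_pos': array([ 0.17258324, -0.65206453,  0.22563578]), 'eef_rot': array([  5.11694888,  89.90589661, 109.93757852]), 'contact_force': array([0.10473098, 0.57991006, 0.02024001]), 'moment': array([-0.00868736, -0.02630799, -0.01278435]), 'gripper_width': 0.08779786205602773}
{'fov_y': 57.6182314781495, 'cx': 274.6496956334721, 'cy': 210.1552712335118, 'xyz': array([ 1.07563134, -0.27170356,  0.75673325]), 'rotation': array([-139.2259141 ,   -0.24195732,   63.71963304])}
{'fov_y': 47.64412482210476, 'cx': 271.83601814473207, 'cy': 213.97840329006937, 'xyz': array([ 0.50106273, -0.02392208,  1.16975922]), 'rotation': array([-176.42295137,    0.50989974,  -89.04718152])}
```

View pics/scene0.png

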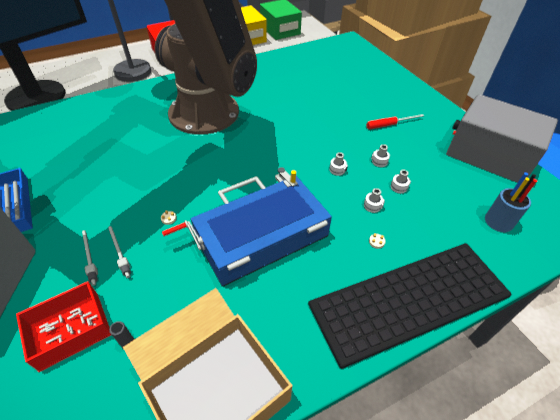

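View pics/top0.png

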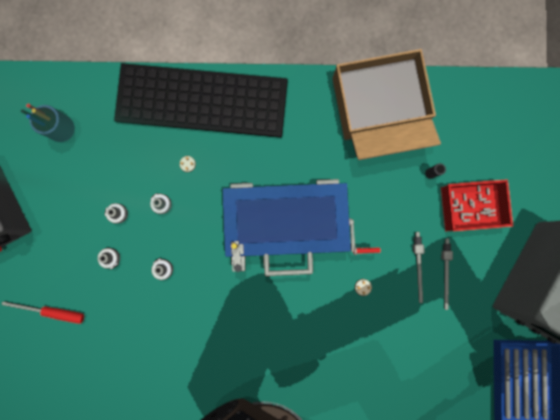

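```bash
cat > h.py <<'E'
import numpy as np, cv2, sys
from scipy.spatial.transform import Rotation as R
from plant import sensors,cams
def cap(n,save=None,crop=None,zoom=3):
    c=cams.capture(n)
    if save:
        im=c["image"][:,:,::-1]
        if crop:
            x0,y0,x1,y1=crop; im=cv2.resize(im[y0:y1,x0:x1],None,fx=zoom,fy=zoom,interpolation=cv2.INTER_CUBIC)
        cv2.imwrite("pics/"+save,im)
    return c
def ray(c,u,v):
    f=210/np.tan(np.radians(c["fov_y"]/2))
    d=np.array([(u-c["cx"])/f,(v-c["cy"])/f,1.])
    return c["xyz"],R.from_euler('xyz',c["rotation"],degrees=True).apply(d)
def plane(c,u,v,z):
    o,d=ray(c,u,v); return o+d*(z-o[2])/d[2]
def proj(c,p):
    f=210/np.tan(np.radians(c["fov_y"]/2))
    q=R.from_euler('xyz',c["rotation"],degrees=True).inv().apply(np.asarray(p)-c["xyz"])
    return np.array([c["cx"]+f*q[0]/q[2],c["cy"]+f*q[1]/q[2]])
def tri(rays):
    A=np.zeros((3,3));b=np.zeros(3)
    for o,d in rays:
        d=d/np.linalg.norm(d);P=np.eye(3)-np.outer(d,d);A+=P;b+=P@o
    p=np.linalg.solve(A,b)
    gap=[np.linalg.norm((np.eye(3)-np.outer(d,d)/(d@d))@(p-o)) for o,d in rays]
    return p,gap
def tool():
    s=sensors.get_state(); M=R.from_euler('xyz',s["eef_rot"],degrees=True).as_matrix()
    return s,M
def go(*targets,jaw=None):
    "shift in tool cm for absolute world targets; jaw = wanted world angle (deg) of jaw axis z -> turn"
    s,M=tool()
    a=np.degrees(np.arctan2(M[1,2],M[0,2]))
    print("tcp",np.round(s["tcp_pos"],4),"jawang",round(a,2),"F",np.round(s["contact_force"],1),"w",round(s["gripper_width"],4),"t",round(s["time_s"],2))
    for t in targets: print(t,"->",np.round(M.T@(np.array(t)-s["tcp_pos"])*100,2))
    if jaw is not None:
        d=(a-jaw+90)%180-90   # turn about tool x (down) : positive turn lowers world yaw
        print("turn",round(d,2))
E
python3 - <<'E'
from h import *
c=cap("top","t1.png",(80,150,280,300),4); d=cap("scene","s1.png",(140,120,340,270),4)
s,M=tool(); print(M.round(3))
E
```

```text
[[-0.    -0.967 -0.256]
 [ 0.001 -0.256  0.967]
 [-1.     0.     0.001]]
```

View pics/t1.png

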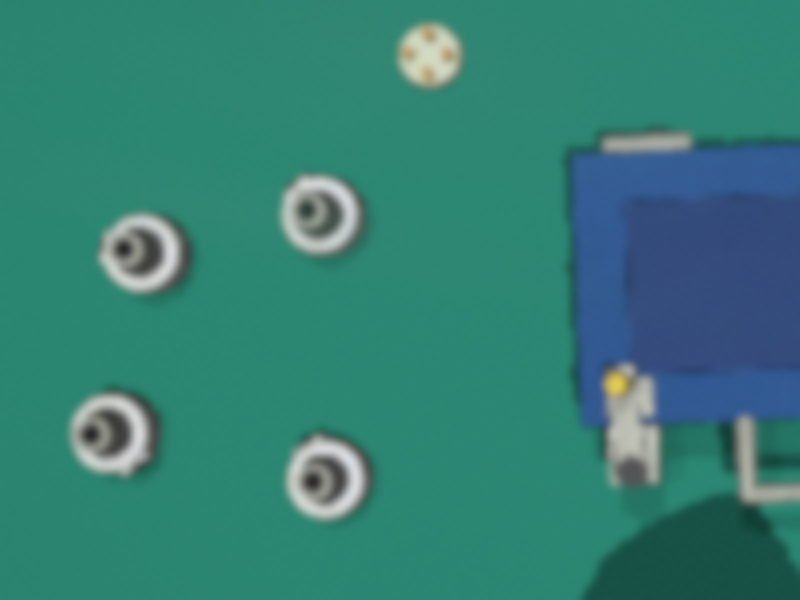

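View pics/s1.png

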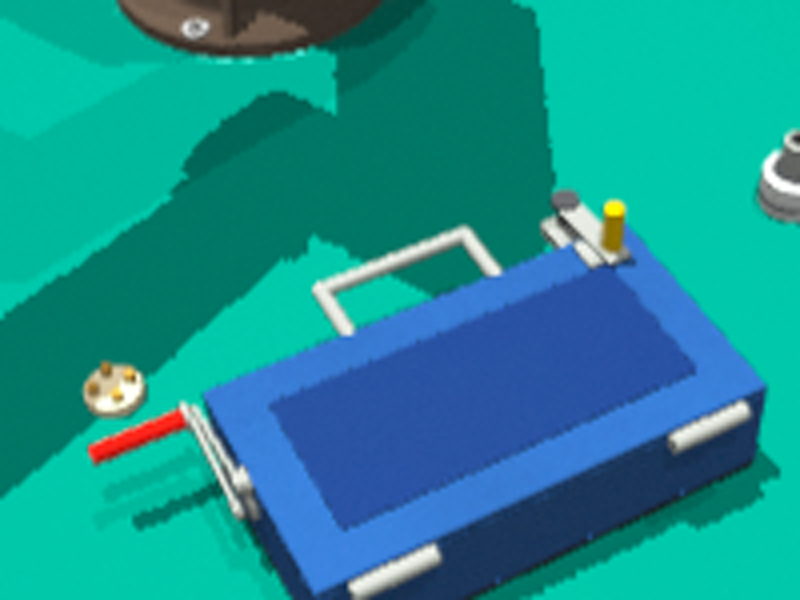

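```bash
cat >> h.py <<'E'
def mask(c,lo,hi,roi=None):
    hsv=cv2.cvtColor(c["image"],cv2.COLOR_RGB2HSV); m=cv2.inRange(hsv,lo,hi)
    if roi:
        z=np.zeros_like(m); x0,y0,x1,y1=roi; z[y0:y1,x0:x1]=m[y0:y1,x0:x1]; m=z
    return m
def blobs(m,amin=5):
    n,l,st,ce=cv2.connectedComponentsWithStats(m)
    return [(st[i,4],ce[i].round(2),st[i,:4]) for i in range(1,n) if st[i,4]>=amin]
BLUE=((105,100,50),(125,255,255))
YEL=((22,120,120),(34,255,255))
E
python3 - <<'E'
from h import *
t=cap("top");s=cap("scene")
m=mask(t,*BLUE,roi=(210,170,360,270))
b=blobs(m,500);print("blue",b)
cn=max(cv2.findContours(m,0,2)[0],key=cv2.contourArea)
q=cv2.boxPoints(cv2.minAreaRect(cn)); P=np.array([plane(t,u+0,v+0,.078) for u,v in q]); print(q.round(1).tolist(),P.round(4).tolist(),P.mean(0))
print("sides",[np.linalg.norm(P[i]-P[i-1]).round(4) for i in range(4)])
for i in range(4):
    e=P[i]-P[i-1]; print(np.degrees(np.arctan2(e[1],e[0])).round(2))
yt=blobs(mask(t,*YEL,roi=(220,230,250,280)));ys=blobs(mask(s,*YEL,roi=(280,150,320,200)));print(yt,ys)
print("knob top", plane(t,*yt[0][1],.119) if yt else None)
print("knob tri",tri([ray(t,*yt[0][1]),ray(s,*ys[0][1])]))
RED=((0,150,120),(8,255,255))
rt=blobs(mask(t,*RED,roi=(345,235,390,265)));rs=blobs(mask(s,*RED,roi=(155,215,200,245)));print(rt,rs)
print("pin tri",tri([ray(t,*rt[0][1]),ray(s,*rs[0][1])]))
# white rings
W=mask(t,(0,0,150),(180,60,255),roi=(80,180,190,290))
for a,ce,bb in blobs(W,20): 
    u,v=bb[0]+bb[2]/2-.5,bb[1]+bb[3]/2-.5
    print(a,ce,bb, plane(t,u,v,.03).round(4))
W=mask(s,(0,0,150),(180,60,255),roi=(320,140,420,220))
for a,ce,bb in blobs(W,10): print(a,ce,bb,plane(s,*ce,.03).round(4))
E
```

```text
blue [(np.int32(8101), array([287.13, 218.91]), array([224, 184, 127,  72], dtype=int32))]
[[222.3000030517578, 188.39999389648438], [347.1000061035156, 182.5], [350.29998779296875, 250.1999969482422], [225.5, 256.1000061035156]] [[0.6265, 0.1023, 0.078], [0.6446, -0.1855, 0.078], [0.4891, -0.1938, 0.078], [0.4709, 0.0915, 0.078]] [ 0.5577712  -0.04636203  0.078     ]
sides [np.float64(0.156), np.float64(0.2884), np.float64(0.1557), np.float64(0.2858)]
4.0
-86.41
-176.95
93.64
[(np.int32(18), array([233.78, 245.5 ]), array([232, 244,   5,   4], dtype=int32))] [(np.int32(54), array([292.8 , 175.83]), array([291, 170,   5,  13], dtype=int32))]
knob top [0.49557441 0.06930562 0.119     ]
knob tri (array([0.49487828, 0.06911608, 0.10643679]), [np.float64(0.0014442794826998373), np.float64(0.0014442794826998277)])
[(np.int32(96), array([367.5 , 249.82]), array([357, 248,  23,   5], dtype=int32))] [(np.int32(102), array([173.82, 228.75]), array([162, 223,  24,  12], dtype=int32))]
pin tri (array([ 0.49022716, -0.23661993,  0.06373374]), [np.float64(0.0008897512177567867), np.float64(0.0008897512177567722)])
179 [159.02 202.77] [150 194  19  19] [0.5943 0.2597 0.03  ]
176 [114.73 212.78] [105 203  20  20] [0.5696 0.3664 0.03  ]
173 [107.5  258.24] [ 98 249  19  19] [0.4602 0.3803 0.03  ]
195 [160.74 269.39] [152 259  19  21] [0.4362 0.2499 0.03  ]
16 [383.19 147.12] [380 145   7   5] [0.436 0.403 0.03 ]
79 [380.16 155.57] [372 150  18  10] [0.4626 0.3724 0.03  ]
21 [339.14 155.38] [336 153   7   5] [0.4102 0.2668 0.03  ]
85 [338.44 164.33] [331 158  16  11] [0.4415 0.2445 0.03  ]
24 [403.46 172.79] [400 170   8   6] [0.5491 0.3869 0.03  ]
92 [400.7  181.52] [393 174  17  13] [0.5729 0.3585 0.03  ]
25 [376.56 191.68] [373 189   8   6] [0.5752 0.2774 0.03  ]
108 [374.2 200.5] [366 193  18  13] [0.5982 0.2532 0.03  ]
```

```bash
cat >> h.py <<'E'
YAW=3.6
CX=np.array([np.cos(np.radians(YAW)),np.sin(np.radians(YAW)),0]);CY=np.array([-CX[1],CX[0],0])
C0=np.array([.5578,-.0464,0])
def case(x,y,z): return (C0+CX*x+CY*y+[0,0,z]).round(4).tolist()   # from case centre
E
python3 - <<'E'
from h import *
print(case(-.105,.119,.085))
go([.44,-.28,.226],[.495,.069,.17],jaw=138.6)
E
```

```text
[0.4455, 0.0658, 0.085]
tcp [ 0.1727 -0.6524  0.2262] jawang 104.83 F [ 0.9  0.3 -0.6] w 0.0874 t 0.3
[0.44, -0.28, 0.226] -> [  0.04 -35.37  29.16]
[0.495, 0.069, 0.17] -> [  5.65 -49.62  61.48]
turn -33.77
```

```bash
python3 -m handwheel '[0,-35.4,29.2,-34,0,-35.4,29.2,-34,0,-35.4,29.2,-34,0,-35.4,29.2,-34,0,-35.4,29.2,-34,0,-35.4,29.2,-34,0,-35.4,29.2,-34,5.6,-49.6,61.5,-34,5.6,-49.6,61.5,-34,5.6,-49.6,61.5,-34]' 3
python3 - <<'E'
from h import *
go([.495,.069,.17],[.495,.069,.097],jaw=138.6)
E
```

```text
time_s: 1.55
tcp_pos: [0.4613, -0.1127, 0.1987]
eef_rot: [-134.0, 89.9, 4.9]
contact_force: [1.2, -0.6, 0.7]
gripper_width: 0.0301
tcp [ 0.4613 -0.1127  0.1987] jawang 138.83 F [ 1.2 -0.6  0.7] w 0.0301 t 1.55
[0.495, 0.069, 0.17] -> [  2.88 -15.89   9.43]
[0.495, 0.069, 0.097] -> [ 10.18 -15.89   9.43]
turn 0.23
```

```bash
python3 -m handwheel '[2.9,-15.9,9.4,0,2.9,-15.9,9.4,0,2.9,-15.9,9.4,0,2.9,-15.9,9.4,0,2.9,-15.9,9.4,0,6,-15.9,9.4,0,6,-15.9,9.4,0,6,-15.9,9.4,0,6,-15.9,9.4,0,6,-15.9,9.4,0]'
python3 - <<'E'
from h import *
go([.495,.069,.17],[.495,.069,.097],jaw=138.6)
cap("scene","s2.png",(220,80,400,220),4)
E
```

```text
time_s: 2.8
tcp_pos: [0.4955, 0.0669, 0.1394]
eef_rot: [-111.7, 89.9, 27.1]
contact_force: [-0.7, 0.2, 0.1]
gripper_width: 0.0301
tcp [0.4955 0.0669 0.1394] jawang 138.81 F [-0.7  0.2  0.1] w 0.0301 t 2.8
[0.495, 0.069, 0.17] -> [-3.06 -0.13  0.17]
[0.495, 0.069, 0.097] -> [ 4.24 -0.12  0.18]
turn 0.21
```

View pics/s2.png

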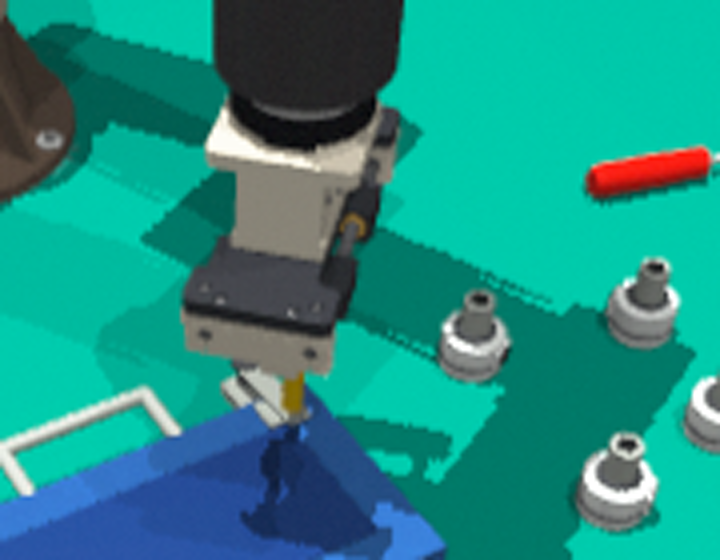

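Run:
```python
from h import *
c=cap("scene");t=cap("top","t2.png",(180,180,330,300),5)
for p in ([.495,.067,.139],[.495,.067,.205],[.495,.069,.104],[.495,.069,.121]):
    print((proj(c,p)-[220,80])*4,proj(c,p),proj(t,p))
```

```text
[292.78985036 344.81258715] [293.19746259 166.20314679] [234.01843746 245.81846668]
[297.61959271 257.62902506] [294.40489818 144.40725626] [231.14272157 245.96251345]
[293.32949328 386.24742748] [293.33237332 176.56185687] [234.5059261  245.73438216]
[294.49427262 365.93758156] [293.62356815 171.48439539] [233.83241978 245.76715193]
```

View pics/t2.png

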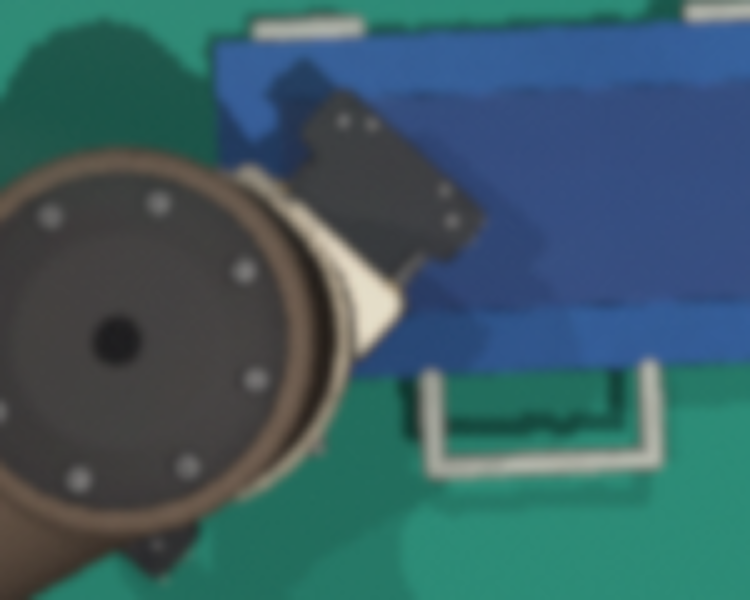

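```bash
python3 -m handwheel '[1,-0.1,0.2,0,2,-0.1,0.2,0,3,-0.1,0.2,0,4.2,-0.1,0.2,0,4.2,-0.1,0.2,0,4.2,-0.1,0.2,0,4.2,-0.1,0.2,0,4.2,-0.1,0.2,0,4.2,-0.1,0.2,0,4.2,-0.1,0.2,0]' ; python3 -m handwheel '[0,0,0,0,0,0,0,0,0,0,0,0,0,0,0,0,0,0,0,0,0,0,0,0,0,0,0,0,0,0,0,0,0,0,0,0,0,0,0,0]' 1.7 5
python3 - <<'E'
from h import *
P=np.array(case(-.105,.119,.097))
T=[]
for a in np.radians([20,40,60,80,92,104]):
    T.append((P+.05*(CX*np.cos(a)+CY*np.sin(a))).round(4).tolist())
go(*T)
E
```

```text
time_s: 4.2
tcp_pos: [0.4943, 0.069, 0.0968]
eef_rot: [-116.9, 90.0, 21.9]
contact_force: [-0.1, 0.3, -0.3]
gripper_width: 0.0301
time_s: 5.45
tcp_pos: [0.4942, 0.069, 0.0967]
eef_rot: [-89.7, 90.0, 49.1]
contact_force: [0.6, -0.5, -0.1]
gripper_width: 0.0173
tcp [0.4942 0.069  0.0967] jawang 138.83 F [ 0.6 -0.5 -0.1] w 0.0173 t 5.45
[0.4913, 0.0858, 0.097] -> [-0.03 -1.07  1.33]
[0.4817, 0.1003, 0.097] -> [-0.03 -1.53  3.  ]
[0.4677, 0.1106, 0.097] -> [-0.03 -1.38  4.74]
[0.4511, 0.1155, 0.097] -> [-0.03 -0.66  6.31]
[0.4406, 0.1156, 0.097] -> [-0.03  0.02  7.11]
[0.4304, 0.1135, 0.097] -> [-0.03  0.85  7.74]
```

```bash
python3 -m handwheel '[0,-0.6,0.65,0,0,-1.07,1.3,0,0,-1.4,2.2,0,0,-1.53,3,0,0,-1.5,3.9,0,0,-1.38,4.75,0,0,-1.05,5.6,0,0,-0.66,6.3,0,0,0,7.1,0,0,0.4,7.45,0]' ; python3 -m handwheel '[0,0.1,0.1,0,0,0.1,0.1,0,0,0.1,0.1,0,0,0.1,0.1,0,0,0,0,0,0,0,0,0,-5,0,0,0,-5,0,0,0,-8,0,0,0,-8,0,0,0]'
python3 - <<'E'
from h import *
go(case(-.125,-.0,.2),jaw=3.6)
cap("scene","s3.png",(220,80,400,220),4)
E
```

```text
time_s: 6.7
tcp_pos: [0.4346, 0.1148, 0.0966]
eef_rot: [60.7, 90.0, -160.4]
contact_force: [1.2, -0.6, 0.3]
gripper_width: 0.0167
time_s: 7.95
tcp_pos: [0.4365, 0.1157, 0.1782]
eef_rot: [-105.7, 89.8, 33.1]
contact_force: [0.3, -0.4, -0.7]
gripper_width: 0.0171
tcp [0.4365 0.1157 0.1782] jawang 138.84 F [ 0.3 -0.4 -0.7] w 0.0171 t 7.95
[0.433, -0.0542, 0.2] -> [ -2.22  13.01 -10.91]
turn -44.76
```

View pics/s3.png

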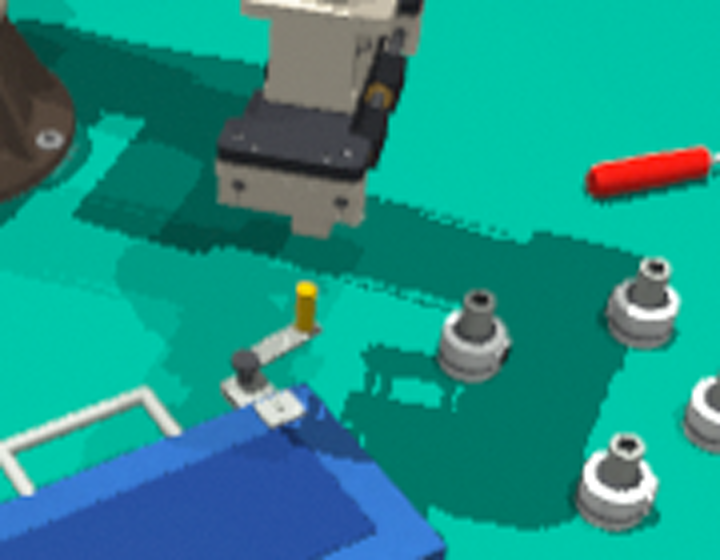

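Run:
```python
from h import *
s=cap("scene")
y=blobs(mask(s,*YEL,roi=(270,130,320,200)));print(y)
p=plane(s,*y[0][1],.106);d=p-np.array(case(-.105,.119,.106));print(p,np.arctan2(d@CY,d@CX),np.linalg.norm(d))
go(case(-.121,0,.2),case(-.121,0,.12),case(-.121,0,.062))
```

```text
[(np.int32(49), array([295.65, 156.06]), array([294, 151,   5,  12], dtype=int32))]
[0.43308012 0.10871972 0.106     ] 1.789645074696488 0.044680596634586164
tcp [0.4353 0.115  0.1763] jawang 138.81 F [-0.4  1.   0.3] w 0.0172 t 8.05
[0.437, -0.054, 0.2] -> [ -2.38  12.61 -11.26]
[0.437, -0.054, 0.12] -> [  5.62  12.61 -11.26]
[0.437, -0.054, 0.062] -> [ 11.42  12.61 -11.26]
```

```bash
python3 -m handwheel '[-2.4,12.6,-11.3,-45,-2.4,12.6,-11.3,-45,-2.4,12.6,-11.3,-45,-2.4,12.6,-11.3,-45,-2.4,12.6,-11.3,-45,-2.4,12.6,-11.3,-45,5.6,12.6,-11.3,-45,5.6,12.6,-11.3,-45,5.6,12.6,-11.3,-45,5.6,12.6,-11.3,-45]' 3
python3 - <<'E'
from h import *
print(sensors.get_state()["joints"].round(1))
go(case(-.121,0,.055),jaw=3.6)
s=cap("scene","s4.png",(180,120,320,240),5)
t=cap("top")
print(proj(s,case(-.121,0,.074)),proj(t,case(-.121,0,.074)))
E
```

```text
time_s: 9.3
tcp_pos: [0.4383, -0.0539, 0.1213]
eef_rot: [172.1, 90.0, -4.1]
contact_force: [-0.2, -0.4, 0.5]
gripper_width: 0.0301
[ 18.7   4.1 -36.1   0.  -49.7 -15. ]
tcp [ 0.4383 -0.0539  0.1213] jawang -176.21 F [-0.2 -0.4  0.5] w 0.0301 t 9.3
[0.437, -0.054, 0.055] -> [ 6.63 -0.    0.13]
turn 0.19
[238.43601174 185.72927037] [288.75993318 271.95404714]
```

View pics/s4.png

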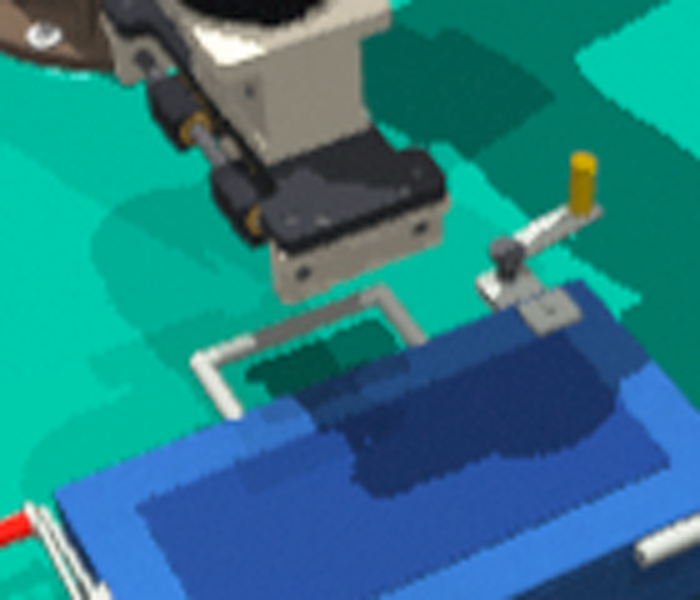

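```bash
python3 -m handwheel '[2,0,0.1,0,4,0,0.1,0,6.6,0,0.1,0,6.6,0,0.1,0,6.6,0,0.1,0,6.6,0,0.1,0,6.6,0,0.1,0,6.6,0,0.1,0,6.6,0,0.1,0,6.6,0,0.1,0]' 2.6;  python3 -m handwheel '[0,0,0,0,0,0,0,0,0,0,0,0,0,0,0,0,0,0,0,0,0,0,0,0,0,0,0,0,0,0,0,0,0,0,0,0,0,0,0,0]' 0.3 15
python3 - <<'E'
from h import *
T=[]
for a in [0,.1,.2,.3,.4,.5,.6,.7,.8,.9,1,1.1,1.2,1.3,1.4,1.47,1.5]:
    T.append(case(.079-.2*np.cos(a)+.004*np.sin(a),0,.07+.2*np.sin(a)+.004*np.cos(a)-.019))
go(*T)
E
```

```text
time_s: 10.65
tcp_pos: [0.4367, -0.0543, 0.0547]
eef_rot: [-178.8, 90.0, 5.0]
contact_force: [0.3, 0.3, -0.2]
gripper_width: 0.026
time_s: 11.9
tcp_pos: [0.4368, -0.0542, 0.0547]
eef_rot: [-174.2, 90.0, 9.6]
contact_force: [1.6, -0.3, -2.0]
gripper_width: 0.0094
tcp [ 0.4368 -0.0542  0.0547] jawang -176.17 F [ 1.6 -0.3 -2. ] w 0.0094 t 11.9
[0.437, -0.054, 0.055] -> [-0.03 -0.02 -0.02]
[0.4384, -0.0539, 0.0749] -> [-2.02 -0.02 -0.16]
[0.4418, -0.0537, 0.0947] -> [-4.   -0.02 -0.5 ]
[0.4471, -0.0534, 0.1139] -> [-5.92 -0.01 -1.04]
[0.4544, -0.0529, 0.1326] -> [-7.79 -0.02 -1.77]
[0.4634, -0.0523, 0.1504] -> [-9.57 -0.02 -2.67]
[0.4742, -0.0517, 0.1672] -> [-11.25  -0.    -3.75]
[0.4865, -0.0509, 0.1829] -> [-12.82  -0.    -4.99]
[0.5004, -0.05, 0.1973] -> [-14.26   0.    -6.38]
[0.5157, -0.049, 0.2102] -> [-15.55   0.    -7.91]
[0.5322, -0.048, 0.2215] -> [-1.668e+01  1.000e-02 -9.570e+00]
[0.5497, -0.0469, 0.2311] -> [-17.64   0.02 -11.32]
[0.568, -0.0458, 0.2389] -> [-18.42   0.03 -13.15]
[0.5871, -0.0446, 0.2448] -> [-19.01   0.04 -15.07]
[0.6067, -0.0433, 0.2488] -> [-19.41   0.04 -17.03]
[0.6205, -0.0425, 0.2504] -> [-19.56   0.06 -18.41]
[0.6265, -0.0421, 0.2508] -> [-19.6    0.06 -19.02]
```

```bash
python3 -m handwheel '[-1,0,-0.05,0,-2.02,0,-0.16,0,-4,0,-0.5,0,-5.92,0,-1.04,0,-7.79,0,-1.77,0,-9.57,0,-2.67,0,-11.25,0,-3.75,0,-12.82,0,-4.99,0,-14.26,0,-6.38,0,-15.55,0,-7.91,0]'
python3 - <<'E'
from h import *
T=[]
for a in [.9,1,1.1,1.2,1.3,1.4,1.44,1.47,1.5]:
    T.append(case(.079-.2*np.cos(a)+.004*np.sin(a),0,.07+.2*np.sin(a)+.004*np.cos(a)-.019))
go(*T)
E
```

```text
time_s: 13.15
tcp_pos: [0.5122, -0.0498, 0.2111]
eef_rot: [4.0, 89.6, -172.2]
contact_force: [-10.7, 0.2, 7.0]
gripper_width: 0.0095
tcp [ 0.5122 -0.0498  0.2111] jawang -176.21 F [-10.7   0.2   7. ] w 0.0095 t 13.15
[0.5157, -0.049, 0.2102] -> [ 0.08 -0.06 -0.35]
[0.5322, -0.048, 0.2215] -> [-1.06 -0.05 -2.  ]
[0.5497, -0.0469, 0.2311] -> [-2.03 -0.04 -3.75]
[0.568, -0.0458, 0.2389] -> [-2.82 -0.03 -5.57]
[0.5871, -0.0446, 0.2448] -> [-3.42 -0.02 -7.48]
[0.6067, -0.0433, 0.2488] -> [-3.83 -0.02 -9.45]
[0.6146, -0.0428, 0.2498] -> [ -3.94  -0.02 -10.24]
[0.6205, -0.0425, 0.2504] -> [-4.000e+00 -1.000e-02 -1.083e+01]
[0.6265, -0.0421, 0.2508] -> [-4.040e+00 -1.000e-02 -1.143e+01]
```

```bash
python3 -m handwheel '[-0.6,0,-0.8,0,-1.13,0,-1.65,0,-1.6,0,-2.5,0,-2.1,0,-3.4,0,-2.5,0,-4.3,0,-2.9,0,-5.2,0,-3.2,0,-6.2,0,-3.5,0,-7.1,0,-3.5,0,-7.1,0,-3.5,0,-7.1,0]'
python3 - <<'E'
from h import *
T=[]
for a in [1.2,1.3,1.4,1.44,1.47,1.5]:
    T.append(case(.079-.2*np.cos(a)+.004*np.sin(a),0,.07+.2*np.sin(a)+.004*np.cos(a)-.019))
go(*T)
E
```

```text
time_s: 14.4
tcp_pos: [0.5864, -0.0451, 0.2462]
eef_rot: [105.0, 89.9, -71.2]
contact_force: [-1.3, -5.0, 4.7]
gripper_width: 0.0091
tcp [ 0.5864 -0.0451  0.2462] jawang -176.18 F [-1.3 -5.   4.7] w 0.0091 t 14.4
[0.568, -0.0458, 0.2389] -> [ 0.73 -0.06  1.84]
[0.5871, -0.0446, 0.2448] -> [ 0.14 -0.05 -0.08]
[0.6067, -0.0433, 0.2488] -> [-0.26 -0.05 -2.04]
[0.6146, -0.0428, 0.2498] -> [-0.36 -0.05 -2.83]
[0.6205, -0.0425, 0.2504] -> [-0.42 -0.04 -3.42]
[0.6265, -0.0421, 0.2508] -> [-0.46 -0.04 -4.02]
```

```bash
python3 -m handwheel '[-0.25,0,-0.6,0,-0.4,0,-1.1,0,-0.5,0,-1.6,0,-0.5,0,-2.1,0,-0.5,0,-2.5,0,-0.5,0,-2.9,0,-0.5,0,-3.2,0,-0.5,0,-3.4,0,-0.5,0,-3.5,0,-0.5,0,-3.5,0]'
python3 - <<'E'
from h import *
T=[]
for a in [1.4,1.44,1.47,1.5]:
    T.append(case(.079-.2*np.cos(a)+.004*np.sin(a),0,.07+.2*np.sin(a)+.004*np.cos(a)-.019))
go(*T)
cap("scene","s5.png",(100,60,320,260),3);cap("top","t5.png",(200,130,420,300),3)
E
```

```text
time_s: 15.65
tcp_pos: [0.6204, -0.0431, 0.2517]
eef_rot: [62.0, 89.9, -114.1]
contact_force: [-5.8, -4.8, 8.7]
gripper_width: 0.0092
tcp [ 0.6204 -0.0431  0.2517] jawang -176.19 F [-5.8 -4.8  8.7] w 0.0092 t 15.65
[0.6067, -0.0433, 0.2488] -> [ 0.29 -0.07  1.37]
[0.6146, -0.0428, 0.2498] -> [ 0.19 -0.07  0.58]
[0.6205, -0.0425, 0.2504] -> [ 0.13 -0.06 -0.01]
[0.6265, -0.0421, 0.2508] -> [ 0.09 -0.06 -0.61]
```

View pics/s5.png

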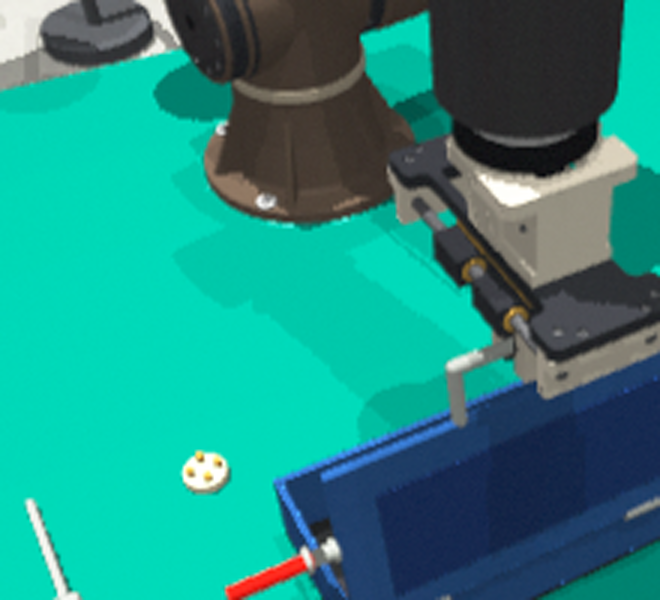

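View pics/t5.png

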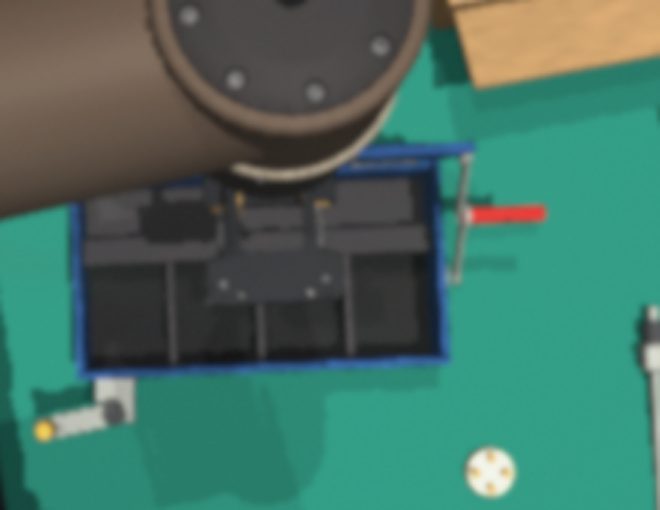

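```bash
cat >> h.py <<'E'
RED=((0,150,100),(8,255,255))
def pin(t,s,rt=(345,180,400,265),rs=(140,215,215,265)):
    a=max(blobs(mask(t,*RED,roi=rt)),key=lambda q:q[0]);b=max(blobs(mask(s,*RED,roi=rs)),key=lambda q:q[0])
    p,g=tri([ray(t,*a[1]),ray(s,*b[1])]); d=p-C0
    print("pin",p.round(4),"gap",np.round(g,4),"case xyz",(d@CX).round(4),(d@CY).round(4),p[2].round(4),a,b)
    return p
E
python3 - <<'E'
from h import *
pin(cap("top"),cap("scene"))
E
```

```text
pin [ 0.6002 -0.2301  0.1071] gap [0.0006 0.0006] case xyz 0.0308 -0.186 0.1071 (np.int32(96), array([368.66, 200.81]), array([358, 199,  23,   5], dtype=int32)) (np.int32(135), array([188.43, 252.67]), array([176, 246,  26,  15], dtype=int32))
```

```bash
python3 -m handwheel '[0,0,-0.2,0,0,0,-0.4,0,0,0,-0.6,0,0,0,-0.6,0,0,0,-0.6,0,0,0,-0.6,0,0,0,-0.6,0,0,0,-0.6,0,0,0,-0.6,0,0,0,-0.6,0]'
python3 - <<'E'
from h import *
go()
pin(cap("top"),cap("scene"))
E
```

```text
time_s: 17.1
tcp_pos: [0.623, -0.0432, 0.2517]
eef_rot: [14.0, 89.6, -162.2]
contact_force: [-19.1, -3.0, 15.8]
gripper_width: 0.0094
tcp [ 0.623  -0.0432  0.2517] jawang -176.2 F [-19.1  -3.   15.8] w 0.0094 t 17.1
pin [ 0.6002 -0.2299  0.108 ] gap [0.0005 0.0005] case xyz 0.0308 -0.1858 0.108 (np.int32(97), array([368.65, 200.79]), array([358, 199,  23,   5], dtype=int32)) (np.int32(137), array([188.47, 252.36]), array([175, 245,  27,  15], dtype=int32))
```

```bash
python3 -m handwheel '[0,0,0.1,0,0.05,0,0.2,0,0.1,0,0.3,0,0.1,0,0.3,0,0.1,0,0.4,0,0.1,0,0.4,0,0.1,0,0.5,0,0.1,0,0.5,0,0.1,0,0.5,0,0.1,0,0.5,0]'
python3 - <<'E'
from h import *
go()
pin(cap("top"),cap("scene"))
E
```

```text
time_s: 18.45
tcp_pos: [0.6211, -0.0431, 0.2516]
eef_rot: [72.7, 89.9, -103.5]
contact_force: [-8.0, -4.6, 14.5]
gripper_width: 0.0095
tcp [ 0.6211 -0.0431  0.2516] jawang -176.17 F [-8.  -4.6 14.5] w 0.0095 t 18.45
pin [ 0.5998 -0.2298  0.1071] gap [0.0008 0.0008] case xyz 0.0304 -0.1857 0.1071 (np.int32(94), array([368.45, 200.94]), array([358, 199,  23,   5], dtype=int32)) (np.int32(136), array([188.4 , 252.47]), array([175, 245,  27,  15], dtype=int32))
```

```bash
python3 -m handwheel '[0,0,0.05,0,-0.05,0,0.1,0,-0.1,0,0.1,0,-0.15,0,0.1,0,-0.15,0,0.1,0,-0.15,0,0.15,0,-0.15,0,0.15,0,-0.15,0,0.2,0,-0.15,0,0.2,0,-0.15,0,0.2,0]'
python3 - <<'E'
from h import *
go()
pin(cap("top"),cap("scene"))
E
```

```text
time_s: 19.8
tcp_pos: [0.6197, -0.0431, 0.2516]
eef_rot: [66.4, 89.9, -109.8]
contact_force: [-3.0, -4.5, 5.0]
gripper_width: 0.0093
tcp [ 0.6197 -0.0431  0.2516] jawang -176.19 F [-3.  -4.5  5. ] w 0.0093 t 19.8
pin [ 0.6008 -0.2301  0.106 ] gap [0.0006 0.0006] case xyz 0.0313 -0.186 0.106 (np.int32(95), array([368.53, 200.59]), array([358, 199,  23,   5], dtype=int32)) (np.int32(137), array([188.59, 253.16]), array([176, 246,  26,  15], dtype=int32))
```

```bash
python3 -m handwheel '[0,0,0.05,0,0,0,0.1,0,0,0,0.15,0,0,0,0.2,0,0,0,0.25,0,0,0,0.3,0,0,0,0.3,0,0,0,0.3,0,0,0,0.3,0,0,0,0.3,0]'
python3 - <<'E'
from h import *
go()
pin(cap("top"),cap("scene"))
E
```

```text
time_s: 21.15
tcp_pos: [0.6171, -0.0432, 0.2515]
eef_rot: [94.3, 89.9, -81.9]
contact_force: [-2.0, -6.0, 2.8]
gripper_width: 0.0092
tcp [ 0.6171 -0.0432  0.2515] jawang -176.19 F [-2.  -6.   2.8] w 0.0092 t 21.15
pin [ 0.6037 -0.2305  0.1033] gap [0.0001 0.0001] case xyz 0.0343 -0.1866 0.1033 (np.int32(90), array([368.77, 199.47]), array([358, 198,  23,   4], dtype=int32)) (np.int32(138), array([189.4 , 255.07]), array([176, 248,  27,  15], dtype=int32))
```

```bash
python3 -m handwheel '[0,0,0.05,0,0,0,0.1,0,0,0,0.15,0,0,0,0.2,0,0,0,0.25,0,0,0,0.3,0,0,0,0.3,0,0,0,0.35,0,0,0,0.35,0,0,0,0.35,0]'
python3 - <<'E'
from h import *
go()
pin(cap("top"),cap("scene","s6.png",(140,180,320,280),4))
E
```

```text
time_s: 22.5
tcp_pos: [0.6136, -0.0434, 0.2511]
eef_rot: [79.2, 89.9, -97.0]
contact_force: [-0.9, -7.0, 1.7]
gripper_width: 0.0094
tcp [ 0.6136 -0.0434  0.2511] jawang -176.2 F [-0.9 -7.   1.7] w 0.0094 t 22.5
pin [ 0.6061 -0.2299  0.1009] gap [0.0001 0.0001] case xyz 0.0367 -0.1862 0.1009 (np.int32(88), array([368.25, 198.48]), array([357, 197,  23,   4], dtype=int32)) (np.int32(137), array([190.16, 256.49]), array([177, 249,  27,  15], dtype=int32))
```

View pics/s6.png

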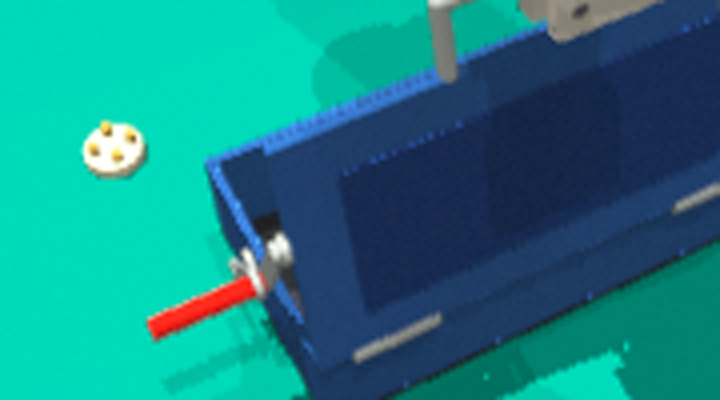

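```bash
python3 -m handwheel '[0,0,0.05,0,0,0,0.1,0,0,0,0.15,0,0,0,0.2,0,0,0,0.25,0,0,0,0.3,0,0,0,0.3,0,0,0,0.3,0,0,0,0.3,0,0,0,0.3,0]'
python3 - <<'E'
from h import *
go()
pin(cap("top"),cap("scene"))
E
```

```text
time_s: 23.85
tcp_pos: [0.6112, -0.0435, 0.2509]
eef_rot: [121.8, 89.9, -54.4]
contact_force: [2.8, -5.3, -1.4]
gripper_width: 0.0092
tcp [ 0.6112 -0.0435  0.2509] jawang -176.2 F [ 2.8 -5.3 -1.4] w 0.0092 t 23.85
pin [ 0.6071 -0.2289  0.0997] gap [0.0009 0.0009] case xyz 0.0377 -0.1852 0.0997 (np.int32(94), array([367.35, 198.02]), array([357, 196,  23,   5], dtype=int32)) (np.int32(138), array([190.51, 256.99]), array([177, 250,  27,  15], dtype=int32))
```

```bash
python3 -m handwheel '[0,0,0,0,0,0,0,0,0,0,0,0,0,0,0,0,0,0,0,0,-1,0,0,0,-2,0,0,0,-3,0,0,0,-3,0,0,0,-3,0,0,0]' 2.6
python3 - <<'E'
from h import *
pin(cap("top"),cap("scene"))
go([.594,.26,.15],jaw=93.6)
E
```

```text
time_s: 25.2
tcp_pos: [0.6107, -0.0426, 0.2805]
eef_rot: [-48.9, 90.0, 135.0]
contact_force: [0.9, 0.1, -0.1]
gripper_width: 0.0258
pin [ 0.6067 -0.2292  0.1   ] gap [0.0006 0.0006] case xyz 0.0373 -0.1855 0.1 (np.int32(90), array([367.63, 198.2 ]), array([357, 196,  23,   5], dtype=int32)) (np.int32(138), array([190.42, 256.83]), array([177, 250,  27,  15], dtype=int32))
tcp [ 0.6106 -0.0426  0.2802] jawang -176.17 F [-0.5 -0.2  0.5] w 0.026 t 25.3
[0.594, 0.26, 0.15] -> [ 13.02 -30.31  -0.37]
turn -89.77
```

```bash
python3 -m handwheel '[-4,0,0,0,-4,0,0,0,-4,-10,3,-20,-4,-20,3,-45,-4,-30,3,-90,-4,-30,3,-90,-4,-30,3,-90,-4,-30,3,-90,-4,-30,3,-90,-4,-30,3,-90]' 4.4
python3 - <<'E'
from h import *
print(sensors.get_state()["joints"].round(1))
go(jaw=93.6)
cap("top","t7.png");cap("scene","s7.png")
E
```

```text
time_s: 26.55
tcp_pos: [0.5605, 0.255, 0.3197]
eef_rot: [-58.5, 89.9, -148.3]
contact_force: [-0.2, -0.0, -0.4]
gripper_width: 0.0438
[ 42.6  12.5   1.6  -0.  -79.1  47.6]
tcp [0.5605 0.255  0.3197] jawang -89.84 F [-0.2 -0.  -0.4] w 0.0438 t 26.55
turn -3.44
```

View pics/t7.png

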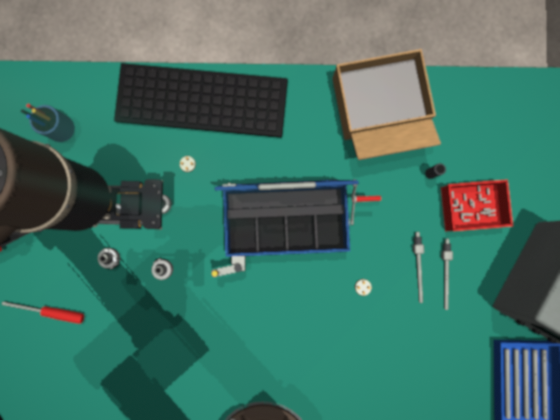

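View pics/s7.png

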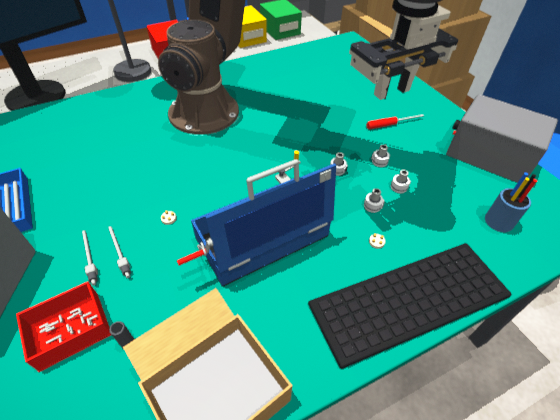

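```bash
cat >> h.py <<'E'
def headsS(s,roi=(310,135,440,250)):
    "necks' top rings in scene"
    W=mask(s,(0,0,150),(180,60,255),roi)
    for a,ce,bb in blobs(W,10):
        u,v=bb[0]+bb[2]/2-.5,bb[1]+bb[3]/2-.5
        print("neck" if a<40 else "cap", a,(u,v),plane(s,u,v,.058 if a<40 else .026).round(4))
def headsT(t,roi=(80,180,190,290)):
    W=mask(t,(0,0,150),(180,60,255),roi)
    for a,ce,bb in blobs(W,60):
        u,v=bb[0]+bb[2]/2-.5,bb[1]+bb[3]/2-.5
        print("top",a,(u,v),plane(t,u,v,.03).round(4))
E
python3 - <<'E'
from h import *
headsS(cap("scene"));headsT(cap("top"))
go([.594,.26,.1],[.594,.26,.034],jaw=93.6)
E
```

```text
cap 64 (np.float64(381.0), np.float64(155.0)) [0.4583 0.3796 0.026 ]
neck 11 (np.float64(339.0), np.float64(155.5)) [0.4361 0.2454 0.058 ]
neck 15 (np.float64(332.5), np.float64(160.5)) [0.4457 0.2184 0.058 ]
cap 47 (np.float64(341.0), np.float64(163.5)) [0.4382 0.2558 0.026 ]
neck 23 (np.float64(325.0), np.float64(171.5)) [0.474  0.1775 0.058 ]
neck 25 (np.float64(403.5), np.float64(172.5)) [0.5685 0.3623 0.058 ]
cap 95 (np.float64(401.0), np.float64(180.0)) [0.5658 0.3664 0.026 ]
cap 95 (np.float64(374.0), np.float64(199.0)) [0.591  0.2587 0.026 ]
cap 135 (np.float64(376.5), np.float64(240.5)) [0.7031 0.1847 0.026 ]
top 147 (np.float64(161.0), np.float64(269.0)) [0.4362 0.2499 0.03  ]
tcp [0.5607 0.2546 0.3201] jawang -90.49 F [-0.1  0.7  0.2] w 0.0439 t 26.75
[0.594, 0.26, 0.1] -> [22.01  3.33 -0.58]
[0.594, 0.26, 0.034] -> [28.61  3.34 -0.58]
turn -4.09
```

```bash
python3 -m handwheel '[22,3.3,-0.5,-4,22,3.3,-0.5,-4,22,3.3,-0.5,-4,22,3.3,-0.5,-4,22,3.3,-0.5,-4,22,3.3,-0.5,-4,25,3.3,-0.5,-4,28.4,3.3,-0.5,-4,28.4,3.3,-0.5,-4,28.4,3.3,-0.5,-4]';python3 - <<'E'
from h import *
go([.593,.259,.036],jaw=93.6)
s=cap("scene","s8.png",(300,100,460,230),5)
E
```

```text
time_s: 28.0
tcp_pos: [0.5952, 0.2605, 0.0393]
eef_rot: [117.3, 89.8, 31.1]
contact_force: [-0.5, 0.1, 0.2]
gripper_width: 0.0444
tcp [0.5952 0.2605 0.0393] jawang -86.22 F [-0.5  0.1  0.2] w 0.0444 t 28.0
[0.593, 0.259, 0.036] -> [ 0.33 -0.23  0.14]
turn 0.18
```

View pics/s8.png

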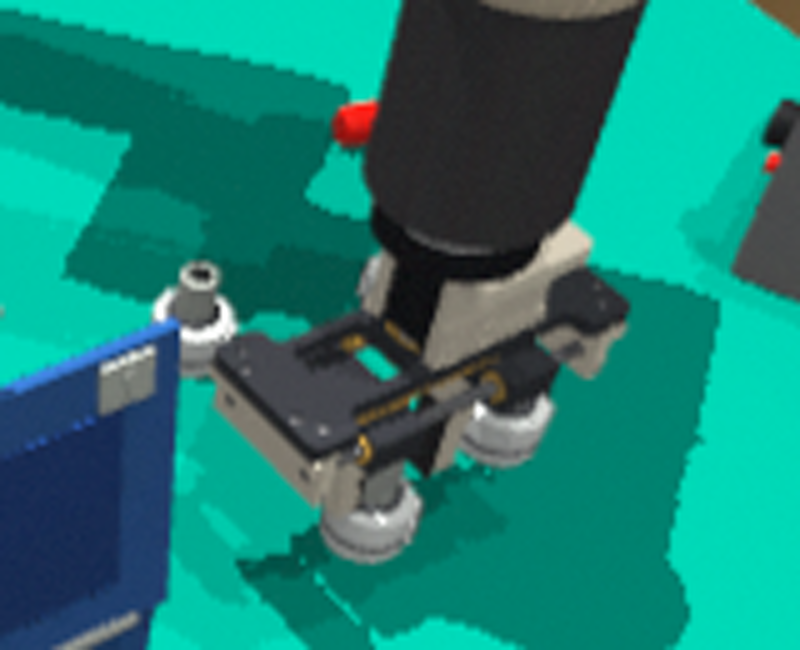

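```bash
python3 -m handwheel '[0.3,-0.2,0.1,0,0.3,-0.2,0.1,0,0.3,-0.2,0.1,0,0.3,-0.2,0.1,0,0.3,-0.2,0.1,0,0.3,-0.2,0.1,0,0.3,-0.2,0.1,0,0.3,-0.2,0.1,0,0.3,-0.2,0.1,0,0.3,-0.2,0.1,0]' 1 25;python3 -m handwheel '[-3,0,0,0,-6,0,0,0,-10,0,0,0,-15,0,0,0,-15,0,0,0,-15,0,0,0,-15,0,0,0,-15,0,0,0,-15,0,0,0,-15,0,0,0]'
python3 - <<'E'
from h import *
B={1:-.098,2:-.035,3:.035,4:.098}
go(case(-.031,.2,.186),case(-.031,-.098,.186),case(-.031,-.098,.043),jaw=93.6)
s=cap("scene","s9.png",(300,60,460,200),5)
E
```

```text
time_s: 29.3
tcp_pos: [0.5923, 0.2587, 0.034]
eef_rot: [121.7, 90.0, 35.5]
contact_force: [-0.5, 2.1, 5.3]
gripper_width: 0.0211
time_s: 30.55
tcp_pos: [0.5919, 0.2584, 0.1833]
eef_rot: [-53.5, 90.0, -139.7]
contact_force: [0.7, -0.7, -2.3]
gripper_width: 0.0209
tcp [0.5919 0.2584 0.1833] jawang -86.23 F [ 0.7 -0.7 -2.3] w 0.0209 t 30.55
[0.5143, 0.1513, 0.186] -> [-0.26 -8.45 10.18]
[0.533, -0.1462, 0.186] -> [-0.25 -8.54 39.99]
[0.533, -0.1462, 0.043] -> [14.05 -8.54 39.98]
turn 0.17
```

View pics/s9.png

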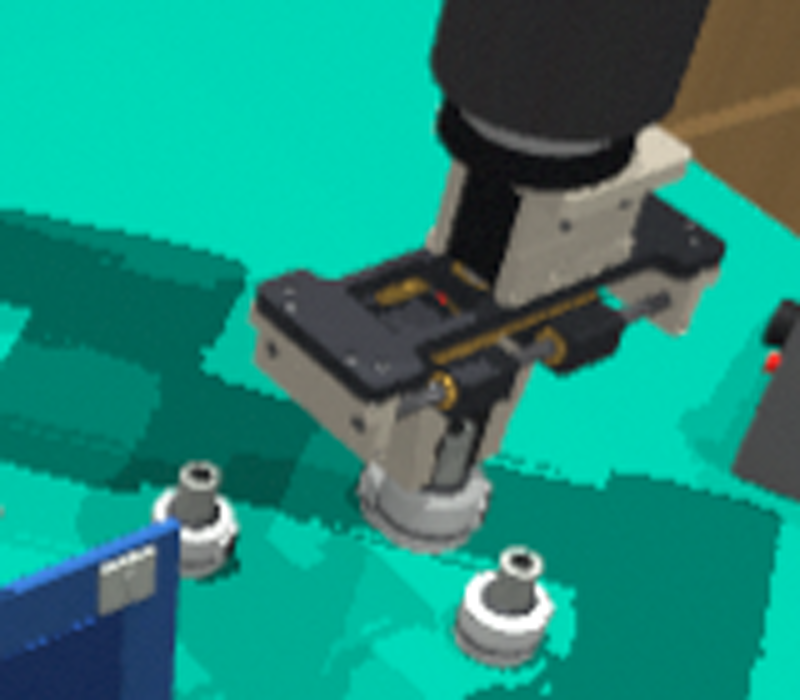

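```bash
python3 -m handwheel '[0,-4,5,0,0,-8.5,10,0,0,-8.5,15,0,0,-8.5,20,0,0,-8.5,26,0,0,-8.5,32,0,0,-8.5,37,0,0,-8.5,40,0,0,-8.5,40,0,0,-8.5,40,0]';python3 - <<'E'
from h import *
go(case(-.031,-.098,.043),jaw=93.6)
s=cap("scene","s10.png",(130,100,350,280),3);cap("top","t10.png",(200,130,420,300),3)
E
```

```text
time_s: 31.85
tcp_pos: [0.5334, -0.1462, 0.1837]
eef_rot: [150.1, 90.0, 63.8]
contact_force: [-0.7, -0.5, -1.9]
gripper_width: 0.0214
tcp [ 0.5334 -0.1462  0.1837] jawang -86.26 F [-0.7 -0.5 -1.9] w 0.0214 t 31.85
[0.533, -0.1462, 0.043] -> [14.07 -0.04 -0.  ]
turn 0.14
```

View pics/s10.png

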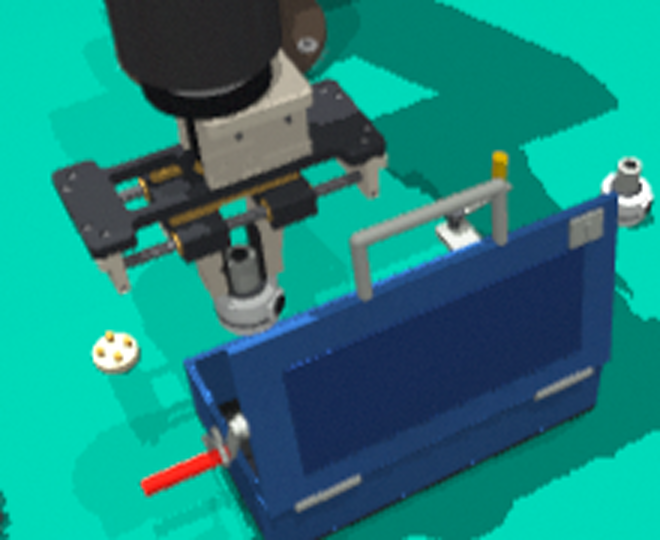

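View pics/t10.png

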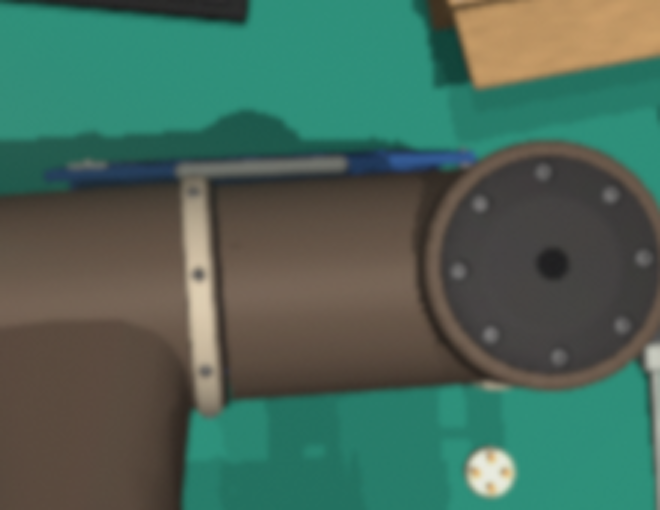

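Run:
```python
from h import *
t=cap("top")
for z in (.3,.4,.5,.55,.6,.65,.7): print(z,plane(t,383.7,217.7,z).round(3),plane(t,264,233,z).round(3), "lidside edge",plane(t,264,188,z).round(3))
```

```text
0.3 [ 0.552 -0.22   0.3  ] [ 0.52  -0.002  0.3  ] lidside edge [ 0.603 -0.     0.3  ]
0.4 [ 0.546 -0.197  0.4  ] [ 0.518 -0.004  0.4  ] lidside edge [ 0.591 -0.003  0.4  ]
0.5 [ 0.54  -0.175  0.5  ] [ 0.516 -0.007  0.5  ] lidside edge [ 0.58  -0.006  0.5  ]
0.55 [ 0.537 -0.164  0.55 ] [ 0.515 -0.008  0.55 ] lidside edge [ 0.574 -0.007  0.55 ]
0.6 [ 0.534 -0.152  0.6  ] [ 0.514 -0.009  0.6  ] lidside edge [ 0.568 -0.008  0.6  ]
0.65 [ 0.531 -0.141  0.65 ] [ 0.513 -0.011  0.65 ] lidside edge [ 0.562 -0.01   0.65 ]
0.7 [ 0.528 -0.13   0.7  ] [ 0.511 -0.012  0.7  ] lidside edge [ 0.556 -0.011  0.7  ]
```

```bash
python3 -m handwheel '[4,0,0,0,8,0,0,0,11,0,0,0,12,0,0,0,13,0,0,0,13.5,0,0,0,14.1,0,0,0,14.1,0,0,0,14.1,0,0,0,14.1,0,0,0]';python3 - <<'E'
from h import *
go(case(-.031,-.098,.040),jaw=93.6)
E
```

```text
time_s: 33.25
tcp_pos: [0.5337, -0.1463, 0.043]
eef_rot: [85.8, 90.0, -0.5]
contact_force: [-0.8, 0.1, -1.5]
gripper_width: 0.0211
tcp [ 0.5337 -0.1463  0.043 ] jawang -86.23 F [-0.8  0.1 -1.5] w 0.0211 t 33.25
[0.533, -0.1462, 0.04] -> [ 0.3  -0.07 -0.02]
turn 0.17
```

```bash
python3 -m handwheel '[0.2,0,0,0,0.35,0,0,0,0.35,0,0,0,0.35,0,0,0,0.35,0,0,0,0.35,0,0,0,0.35,0,0,0,0.35,0,0,0,0.35,0,0,0,0.35,0,0,0]'; python3 -m handwheel '[0,0,0,0,0,0,0,0,0,0,0,0,0,0,0,0,0,0,0,0,-2,0,0,0,-4,0,0,0,-6,0,0,0,-10,0,0,0,-12,0,0,0]' 3.2
python3 - <<'E'
from h import *
go(case(-.031,.2,.18),[.569,.3645,.18],jaw=93.6)
E
```

```text
time_s: 34.5
tcp_pos: [0.5337, -0.1462, 0.04]
eef_rot: [74.1, 90.0, -12.1]
contact_force: [-3.2, 2.1, 6.0]
gripper_width: 0.0215
time_s: 35.75
tcp_pos: [0.5339, -0.1457, 0.1608]
eef_rot: [110.6, 89.9, 24.4]
contact_force: [1.1, 1.0, -0.4]
gripper_width: 0.0318
tcp [ 0.5339 -0.1457  0.1608] jawang -86.21 F [ 1.1  1.  -0.4] w 0.0318 t 35.75
[0.5143, 0.1513, 0.18] -> [-1.910e+00  1.000e-02 -2.977e+01]
[0.569, 0.3645, 0.18] -> [ -1.88   6.87 -50.68]
turn 0.19
```

```bash
python3 -m handwheel '[-2,0,-6,0,-2,0,-12,0,-2,0,-18,0,-2,0,-24,0,-2,1,-30,0,-2,3,-35,0,-2,5,-40,0,-2,6.9,-45,0,-2,6.9,-50.7,0,-2,6.9,-50.7,0]' 4.4
python3 - <<'E'
from h import *
headsS(cap("scene","s11.png",(130,100,450,280),2.5));t=cap("top","t11.png",(60,150,400,320),2.3)
go([.569,.3645,.036],jaw=93.6)
E
```

```text
time_s: 37.0
tcp_pos: [0.5677, 0.368, 0.1772]
eef_rot: [-78.3, 89.9, -164.3]
contact_force: [-0.3, -0.5, -1.0]
gripper_width: 0.0435
neck 17 (np.float64(399.0), np.float64(149.0)) [0.4868 0.412  0.058 ]
neck 23 (np.float64(339.0), np.float64(154.5)) [0.4326 0.2477 0.058 ]
cap 81 (np.float64(396.0), np.float64(157.0)) [0.4843 0.4132 0.026 ]
neck 17 (np.float64(333.0), np.float64(160.5)) [0.4463 0.2196 0.058 ]
cap 54 (np.float64(341.0), np.float64(164.0)) [0.44   0.2546 0.026 ]
neck 24 (np.float64(325.0), np.float64(171.5)) [0.474  0.1775 0.058 ]
cap 85 (np.float64(401.0), np.float64(180.0)) [0.5658 0.3664 0.026 ]
cap 135 (np.float64(376.5), np.float64(240.5)) [0.7031 0.1847 0.026 ]
tcp [0.5679 0.3648 0.1779] jawang -86.16 F [ 0.4 -0.3 -0.2] w 0.044 t 37.1
[0.569, 0.3645, 0.036] -> [14.19  0.13  0.03]
turn 0.24
```

View pics/s11.png

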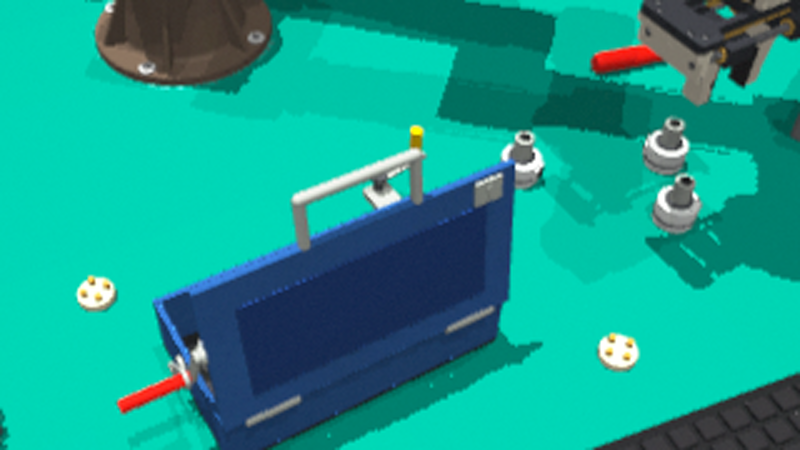

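View pics/t11.png

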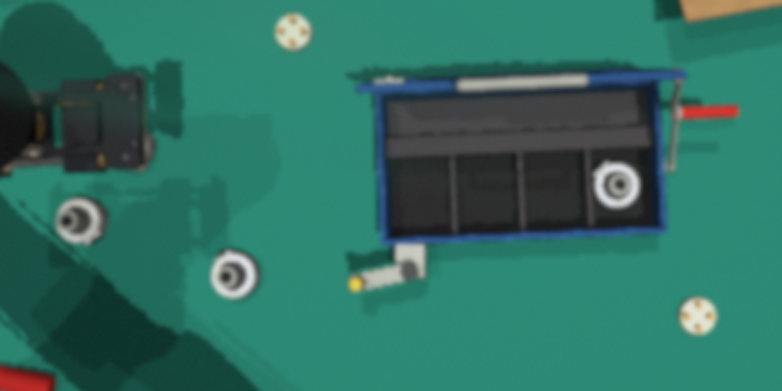

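```bash
python3 -m handwheel '[5,0.1,0,0,10,0.1,0,0,13,0.1,0,0,14.1,0.1,0,0,14.1,0.1,0,0,14.1,0.1,0,0,14.1,0.1,0,0,14.1,0.1,0,0,14.1,0.1,0,0,14.1,0.1,0,0]'
python3 - <<'E'
from h import *
go(jaw=93.6)
s=cap("scene","s12.png",(330,80,470,220),4)
E
```

```text
time_s: 38.35
tcp_pos: [0.57, 0.3643, 0.0383]
eef_rot: [143.4, 90.0, 57.2]
contact_force: [-0.2, -0.1, 0.2]
gripper_width: 0.0443
tcp [0.57   0.3643 0.0383] jawang -86.23 F [-0.2 -0.1  0.2] w 0.0443 t 38.35
turn 0.17
```

View pics/s12.png

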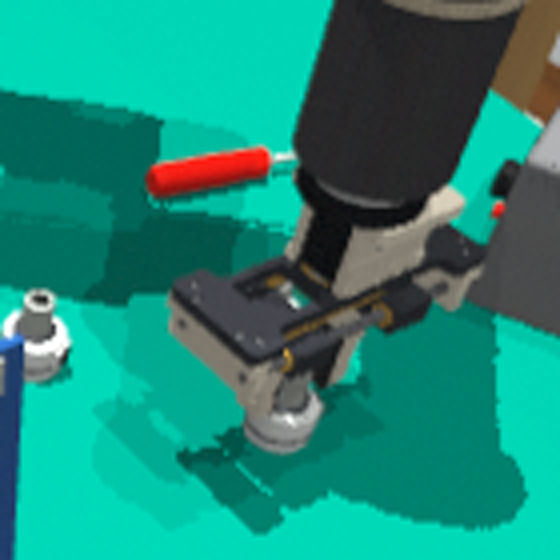

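Good straddle. Close, lift, and go on to bay 2.

```bash
python3 -m handwheel '[0.2,-0.2,0,0,0.2,-0.2,0,0,0.2,-0.2,0,0,0.2,-0.2,0,0,0.2,-0.2,0,0,0.2,-0.2,0,0,0.2,-0.2,0,0,0.2,-0.2,0,0,-4,-0.2,0,0,-8,-0.2,0,0]' 1 25;python3 - <<'E'
from h import *
go(case(-.031,.2,.186),case(-.031,-.035,.186),jaw=93.6)
E
```

```text
time_s: 39.65
tcp_pos: [0.5677, 0.3638, 0.1186]
eef_rot: [-41.7, 89.9, -127.9]
contact_force: [1.0, 0.3, -1.6]
gripper_width: 0.0212
tcp [0.5677 0.3638 0.1186] jawang -86.23 F [ 1.   0.3 -1.6] w 0.0212 t 39.65
[0.5143, 0.1513, 0.186] -> [-6.71 -6.74 20.86]
[0.5291, -0.0833, 0.186] -> [-6.68 -6.8  44.36]
turn 0.17
```

```bash
python3 -m handwheel '[-6.7,0,0,0,-6.7,-2,5,0,-6.7,-5,10,0,-6.7,-6.8,15,0,-6.7,-6.8,21,0,-6.7,-6.8,27,0,-6.7,-6.8,33,0,-6.7,-6.8,39,0,-6.7,-6.8,44.4,0,-6.7,-6.8,44.4,0]';python3 - <<'E'
from h import *
go(case(-.031,-.035,.043),jaw=93.6)
s=cap("scene","s13.png",(130,100,350,280),3)
E
```

```text
time_s: 40.9
tcp_pos: [0.5288, -0.0867, 0.185]
eef_rot: [-62.4, 90.0, -148.9]
contact_force: [-0.0, 0.2, -0.8]
gripper_width: 0.0214
tcp [ 0.5288 -0.0867  0.185 ] jawang -86.5 F [-0.   0.2 -0.8] w 0.0214 t 40.9
[0.5291, -0.0833, 0.043] -> [14.2   0.06 -0.34]
turn -0.1
```

View pics/s13.png

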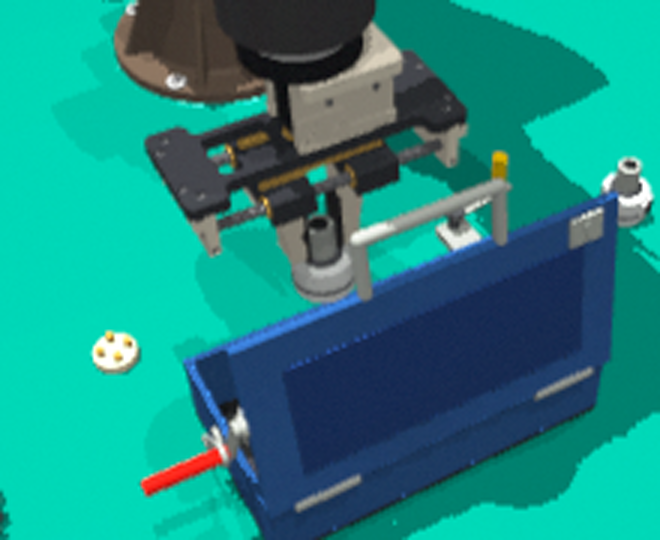

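```bash
python3 -m handwheel '[4,0,0,0,8,0,0,0,11,0,0,0,12.5,0,0,0,13.5,0,0,0,14.2,0,0,0,14.4,0,0,0,14.4,0,0,0,14.4,0,0,0,14.4,0,0,0]';python3 - <<'E'
from h import *
go(case(-.031,-.035,.040),jaw=93.6)
E
```

```text
time_s: 42.2
tcp_pos: [0.53, -0.0833, 0.0419]
eef_rot: [95.4, 89.9, 9.2]
contact_force: [-0.8, 2.8, 6.3]
gripper_width: 0.0213
tcp [ 0.53   -0.0833  0.0419] jawang -86.22 F [-0.8  2.8  6.3] w 0.0213 t 42.2
[0.5291, -0.0833, 0.04] -> [ 0.19 -0.09 -0.  ]
turn 0.18
```

Floor contact (6 N). Release, rise, and go for head D (0.436, 0.248).

```bash
python3 -m handwheel '[0,0,0,0,0,0,0,0,0,0,0,0,0,0,0,0,0,0,0,0,-2,0,0,0,-4,0,0,0,-6,0,0,0,-10,0,0,0,-13.5,0,0,0]' 3.4
python3 - <<'E'
from h import *
go([.48,.15,.18],[.436,.248,.18],[.436,.248,.036],[.485,.412,.18],jaw=93.6)
E
```

```text
time_s: 43.45
tcp_pos: [0.5293, -0.0835, 0.1775]
eef_rot: [64.9, 90.0, -21.3]
contact_force: [0.8, 0.0, 0.0]
gripper_width: 0.0341
tcp [ 0.5293 -0.0835  0.1775] jawang -86.23 F [0.8 0.  0. ] w 0.0341 t 43.45
[0.48, 0.15, 0.18] -> [ -0.26  -3.38 -23.62]
[0.436, 0.248, 0.18] -> [ -0.26  -7.13 -33.69]
[0.436, 0.248, 0.036] -> [ 14.14  -7.13 -33.69]
[0.485, 0.412, 0.18] -> [ -0.26  -1.16 -49.73]
turn 0.17
```

```bash
python3 -m handwheel '[0,-1,-6,0,0,-2,-12,0,0,-3.4,-18,0,0,-4.5,-24,0,0,-5.8,-29,0,0,-7.1,-33.7,0,0,-7.1,-33.7,0,5,-7.1,-33.7,0,8,-7.1,-33.7,0,8,-7.1,-33.7,0]' 4.4
python3 - <<'E'
from h import *
cap("scene");t=cap("top","t14.png",(60,150,400,320),2.3)
s=cap("scene","s14.png",(250,60,450,220),4)
headsS(s)
go([.436,.248,.036],jaw=93.6)
E
```

```text
time_s: 44.7
tcp_pos: [0.4353, 0.2463, 0.0943]
eef_rot: [-44.7, 89.7, -130.9]
contact_force: [0.4, 0.1, 0.4]
gripper_width: 0.0438
neck 17 (np.float64(399.0), np.float64(150.0)) [0.4902 0.4093 0.058 ]
cap 69 (np.float64(396.0), np.float64(157.0)) [0.4843 0.4132 0.026 ]
neck 15 (np.float64(333.0), np.float64(160.5)) [0.4463 0.2196 0.058 ]
neck 38 (np.float64(341.0), np.float64(164.5)) [0.4695 0.2305 0.058 ]
neck 24 (np.float64(325.0), np.float64(171.5)) [0.474  0.1775 0.058 ]
cap 135 (np.float64(376.5), np.float64(240.5)) [0.7031 0.1847 0.026 ]
tcp [0.4372 0.2485 0.0975] jawang -86.24 F [ 0.2 -0.1  0.6] w 0.0443 t 44.85
[0.436, 0.248, 0.036] -> [ 6.15 -0.13  0.05]
turn 0.16
```

View pics/s14.png

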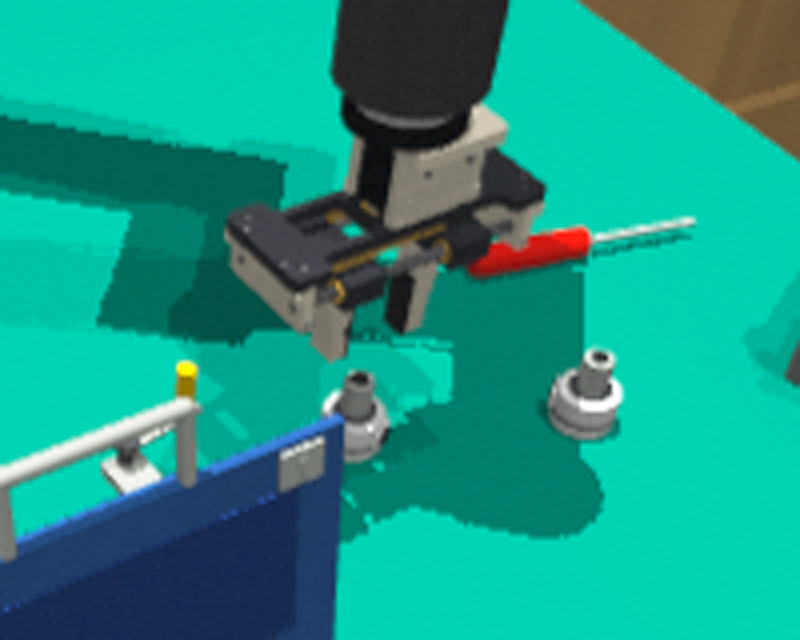

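View pics/t14.png

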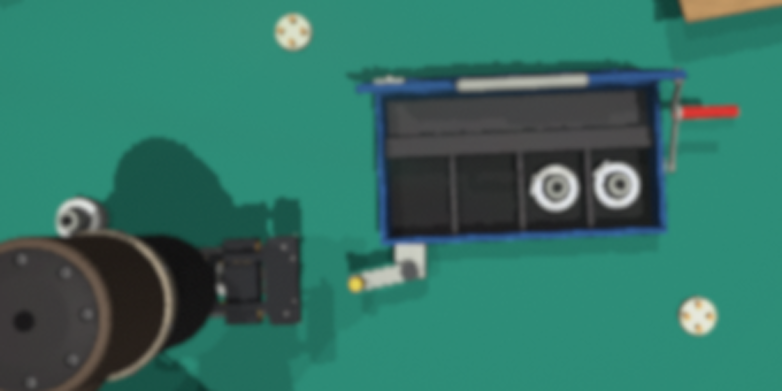

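```bash
python3 -m handwheel '[3,-0.1,0,0,5,-0.1,0,0,6.1,-0.1,0,0,6.1,-0.1,0,0,6.1,-0.1,0,0,6.1,-0.1,0,0,6.1,-0.1,0,0,6.1,-0.1,0,0,6.1,-0.1,0,0,6.1,-0.1,0,0]'; python3 -m handwheel '[0,0,0,0,0,0,0,0,0,0,0,0,0,0,0,0,0,0,0,0,0,0,0,0,0,0,0,0,0,0,0,0,-4,0,0,0,-8,0,0,0]' 1 25;python3 - <<'E'
from h import *
go([.45,.2,.186],case(-.031,.035,.186),jaw=93.6)
cap("scene","s15.png",(250,60,450,220),4)
E
```

```text
time_s: 46.1
tcp_pos: [0.4353, 0.2481, 0.0352]
eef_rot: [-22.6, 90.0, -108.8]
contact_force: [0.4, -0.5, 0.0]
gripper_width: 0.0436
time_s: 47.35
tcp_pos: [0.4344, 0.247, 0.1152]
eef_rot: [-45.0, 89.8, -131.2]
contact_force: [-0.3, 0.8, -1.7]
gripper_width: 0.0215
tcp [0.4344 0.247  0.1152] jawang -86.24 F [-0.3  0.8 -1.7] w 0.0215 t 47.35
[0.45, 0.2, 0.186] -> [-7.07  1.23  4.81]
[0.5247, -0.0134, 0.186] -> [-7.03  7.28 26.6 ]
turn 0.16
```

View pics/s15.png

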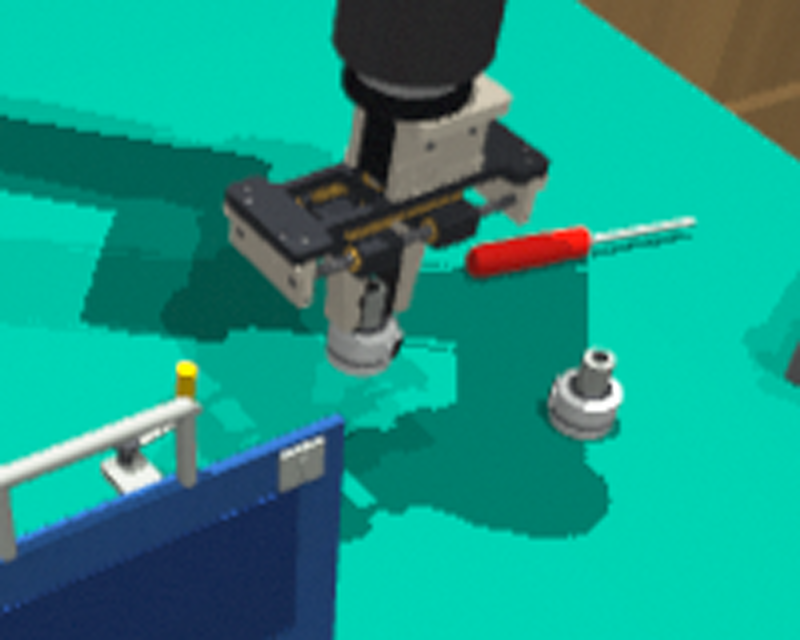

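```bash
python3 -m handwheel '[-4,0,0,0,-7,0,0,0,-7,1.5,5,0,-7,3,10,0,-7,4.5,16,0,-7,6,22,0,-7,7.3,26.6,0,-7,7.3,26.6,0,-7,7.3,26.6,0,-7,7.3,26.6,0]'; python3 -m handwheel '[4,0,0,0,8,0,0,0,11,0,0,0,12.5,0,0,0,13.5,0,0,0,14,0,0,0,14,0,0,0,14,0,0,0,14,0,0,0,14,0,0,0]';python3 - <<'E'
from h import *
go(case(-.031,.035,.040),jaw=93.6)
E
```

```text
time_s: 48.65
tcp_pos: [0.5252, -0.0117, 0.1849]
eef_rot: [-97.7, 90.0, 176.1]
contact_force: [0.3, -0.4, -2.1]
gripper_width: 0.0211
time_s: 49.9
tcp_pos: [0.5258, -0.0125, 0.0455]
eef_rot: [106.5, 90.0, 20.2]
contact_force: [0.1, 0.2, -1.3]
gripper_width: 0.0212
tcp [ 0.5258 -0.0125  0.0455] jawang -86.23 F [ 0.1  0.2 -1.3] w 0.0212 t 49.9
[0.5247, -0.0134, 0.04] -> [ 0.55 -0.12  0.08]
turn 0.17
```

```bash
python3 -m handwheel '[0.2,0,0,0,0.4,0,0,0,0.5,0,0,0,0.5,0,0,0,0.5,0,0,0,0.5,0,0,0,0.5,0,0,0,0.5,0,0,0,0.5,0,0,0,0.5,0,0,0]'; python3 -m handwheel '[0,0,0,0,0,0,0,0,0,0,0,0,0,0,0,0,0,0,0,0,-2,0,0,0,-4,0,0,0,-6,0,0,0,-10,0,0,0,-13.5,0,0,0]' 3.4
python3 - <<'E'
from h import *
go([.49,.2,.18],[.4855,.4115,.18],jaw=93.6)
E
```

```text
time_s: 51.15
tcp_pos: [0.5259, -0.0124, 0.0411]
eef_rot: [83.1, 90.0, -3.1]
contact_force: [-3.7, 0.5, 9.3]
gripper_width: 0.0215
time_s: 52.4
tcp_pos: [0.5256, -0.0126, 0.1764]
eef_rot: [72.0, 90.0, -14.2]
contact_force: [-0.5, 0.0, -0.2]
gripper_width: 0.0342
tcp [ 0.5256 -0.0126  0.1764] jawang -86.22 F [-0.5  0.  -0.2] w 0.0342 t 52.4
[0.49, 0.2, 0.18] -> [ -0.36  -2.16 -21.44]
[0.4855, 0.4115, 0.18] -> [ -0.36  -1.21 -42.58]
turn 0.18
```

Run:
```python
from h import *
t=cap("top","t16.png",(60,150,400,320),2.3); headsT(t,(70,180,180,290))
headsS(cap("scene"))
```

```text
top 447 (np.float64(163.0), np.float64(260.0)) [0.4577 0.2458 0.03  ]
top 80 (np.float64(93.0), np.float64(241.5)) [0.4991 0.4155 0.03  ]
neck 17 (np.float64(399.0), np.float64(150.0)) [0.4902 0.4093 0.058 ]
cap 84 (np.float64(396.0), np.float64(157.0)) [0.4843 0.4132 0.026 ]
cap 138 (np.float64(376.5), np.float64(240.5)) [0.7031 0.1847 0.026 ]
```

View pics/t16.png

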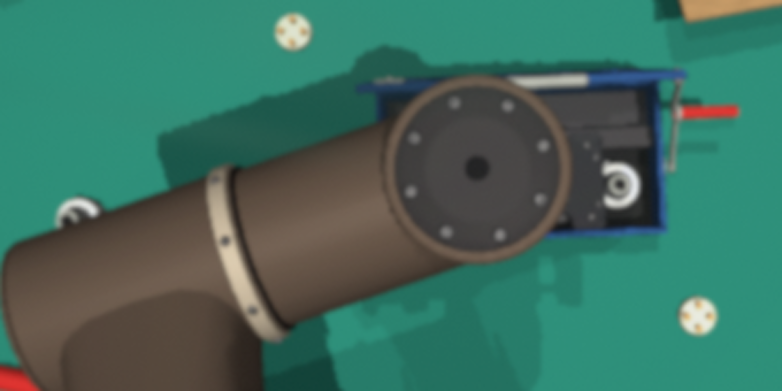

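```bash
python3 -m handwheel '[0,-1,-6,0,0,-1.5,-12,0,0,-1.5,-18,0,0,-1.5,-24,0,0,-1.5,-30,0,0,-1.5,-36,0,0,-1.5,-42.5,0,4,-1.5,-42.5,0,8,-1.5,-42.5,0,8,-1.5,-42.5,0]' 4.4
python3 - <<'E'
from h import *
s=cap("scene","s17.png",(350,60,490,200),4)
headsS(s)
go([.488,.411,.036],jaw=93.6)
E
```

```text
time_s: 53.75
tcp_pos: [0.481, 0.4086, 0.0915]
eef_rot: [-41.0, 89.6, -127.3]
contact_force: [-0.2, 0.1, 0.5]
gripper_width: 0.0442
cap 56 (np.float64(397.0), np.float64(157.0)) [0.4856 0.4158 0.026 ]
neck 24 (np.float64(325.0), np.float64(171.5)) [0.474  0.1775 0.058 ]
cap 135 (np.float64(376.5), np.float64(240.5)) [0.7031 0.1847 0.026 ]
tcp [0.4823 0.4098 0.0941] jawang -86.21 F [0.2 0.4 1. ] w 0.0439 t 53.8
[0.488, 0.411, 0.036] -> [ 5.81  0.59 -0.1 ]
turn 0.19
```

View pics/s17.png

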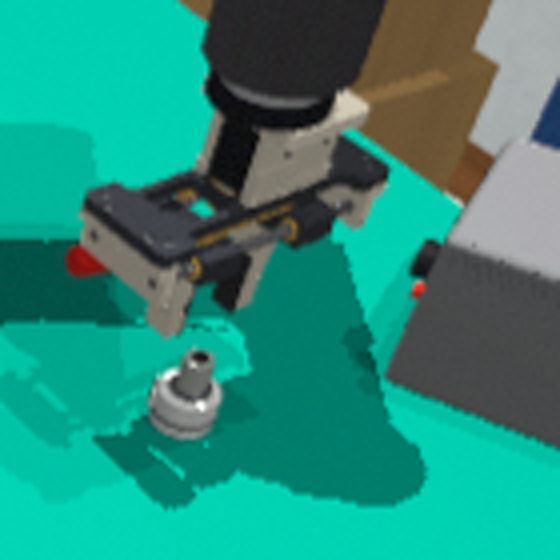

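```bash
python3 -m handwheel '[2,0.5,0,0,4,0.5,0,0,5.8,0.5,0,0,6,0.5,0,0,6,0.5,0,0,6,0.5,0,0,6,0.5,0,0,6,0.5,0,0,6,0.5,0,0,6,0.5,0,0]';python3 - <<'E'
from h import *
s=cap("scene","s18.png",(350,60,490,200),4)
go()
E
```

```text
time_s: 55.05
tcp_pos: [0.4877, 0.4109, 0.0352]
eef_rot: [130.7, 90.0, 44.5]
contact_force: [-0.3, 0.5, 1.8]
gripper_width: 0.0441
tcp [0.4877 0.4109 0.0351] jawang -86.23 F [-0.2  0.1  0. ] w 0.0441 t 55.1
```

View pics/s18.png

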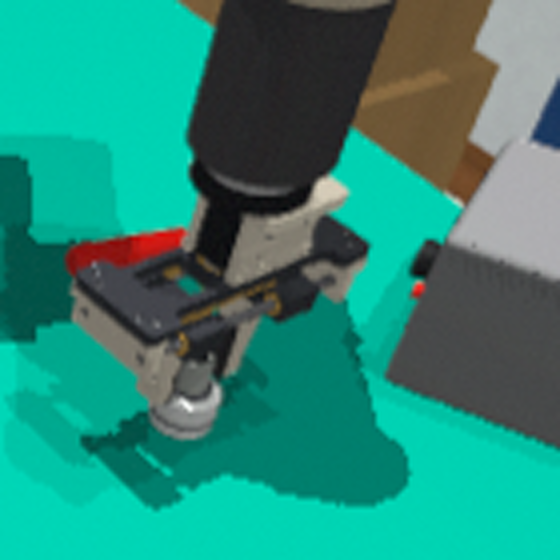

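```bash
python3 -m handwheel '[0,0,0,0,0,0,0,0,0,0,0,0,0,0,0,0,0,0,0,0,0,0,0,0,0,0,0,0,-4,0,0,0,-9,0,0,0,-15,0,0,0]' 1 25;python3 - <<'E'
from h import *
go(case(-.031,.098,.186),jaw=93.6)
cap("scene","s19.png",(250,60,450,220),4)
E
```

```text
time_s: 56.35
tcp_pos: [0.4868, 0.4096, 0.1851]
eef_rot: [-42.4, 89.8, -128.7]
contact_force: [0.6, 0.7, -1.5]
gripper_width: 0.0212
tcp [0.4868 0.4096 0.1851] jawang -86.25 F [ 0.6  0.7 -1.5] w 0.0212 t 56.35
[0.5207, 0.0495, 0.186] -> [2.000e-02 1.030e+00 3.616e+01]
turn 0.15
```

View pics/s19.png

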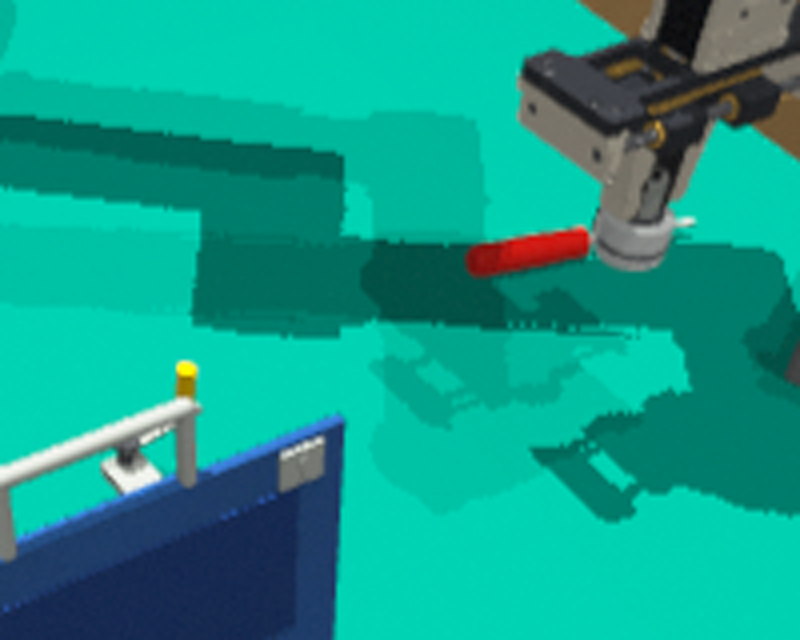

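```bash
python3 -m handwheel '[0,0,6,0,0,0.3,12,0,0,0.5,18,0,0,0.8,24,0,0,1,30,0,0,1,36.1,0,0,1,36.1,0,0,1,36.1,0,0,1,36.1,0,0,1,36.1,0]'; python3 -m handwheel '[4,0,0,0,8,0,0,0,11,0,0,0,12.5,0,0,0,13.5,0,0,0,14.1,0,0,0,14.1,0,0,0,14.1,0,0,0,14.1,0,0,0,14.1,0,0,0]';python3 - <<'E'
from h import *
go(case(-.031,.098,.040),jaw=93.6)
E
```

```text
time_s: 57.65
tcp_pos: [0.5214, 0.0524, 0.185]
eef_rot: [-77.8, 90.0, -164.0]
contact_force: [0.4, -0.4, -1.6]
gripper_width: 0.0216
time_s: 58.9
tcp_pos: [0.5216, 0.0514, 0.0445]
eef_rot: [113.1, 90.0, 26.9]
contact_force: [0.3, 0.0, -1.6]
gripper_width: 0.0212
tcp [0.5216 0.0514 0.0445] jawang -86.23 F [ 0.3  0.  -1.6] w 0.0212 t 58.9
[0.5207, 0.0495, 0.04] -> [ 0.45 -0.11  0.19]
turn 0.17
```

```bash
python3 -m handwheel '[0.2,0,0.1,0,0.3,0,0.2,0,0.4,0,0.2,0,0.45,0,0.2,0,0.45,0,0.2,0,0.45,0,0.2,0,0.45,0,0.2,0,0.45,0,0.2,0,0.45,0,0.2,0,0.45,0,0.2,0]'; python3 -m handwheel '[0,0,0,0,0,0,0,0,0,0,0,0,0,0,0,0,0,0,0,0,-2,0,0,0,-4,0,0,0,-6,0,0,0,-10,0,0,0,-13.5,0,0,0]' 3.2
python3 - <<'E'
from h import *
go([.44,.03,.2],[.44,-.23,.24],jaw=3.6)
E
```

```text
time_s: 60.15
tcp_pos: [0.5219, 0.0496, 0.041]
eef_rot: [100.8, 89.9, 14.6]
contact_force: [-6.4, 1.4, 14.7]
gripper_width: 0.0212
time_s: 61.4
tcp_pos: [0.5214, 0.0491, 0.1756]
eef_rot: [-47.8, 90.0, -134.1]
contact_force: [0.4, -0.6, -0.1]
gripper_width: 0.0324
tcp [0.5214 0.0491 0.1756] jawang -86.23 F [ 0.4 -0.6 -0.1] w 0.0324 t 61.4
[0.44, 0.03, 0.2] -> [-2.44 -8.25  1.37]
[0.44, -0.23, 0.24] -> [-6.42 -9.96 27.32]
turn -89.83
```

```bash
python3 - <<'E'
from h import *
print(sensors.get_state()["joints"].round(1))
go(case(.0386,-.198,.30),case(.0386,-.198,.14))
E
python3 -m handwheel '[-6,0,0,0,-12.5,0,0,0,-12.5,0,5,10,-12.5,0,10,20,-12.5,0,15,30,-12.5,0,15,40,-12.5,0,15,50,-12.5,0,15,60,-12.5,0,15,70,-12.5,0,15,80]' 3
python3 - <<'E'
from h import *
cap("scene","s20.png",(100,60,440,280),2.3);cap("top","t20.png",(60,150,400,320),2.3)
pin(cap("top"),cap("scene"))
go(case(.0386,-.198,.30),case(.0386,-.198,.14),jaw=-176.4)
E
```

```text
[ 26.9   8.7 -22.5   0.  -58.9  66.9]
tcp [0.5214 0.0491 0.1756] jawang -86.23 F [ 0.4 -0.6 -0.1] w 0.0324 t 61.4
[0.6088, -0.2416, 0.3] -> [-12.43   6.8   29.58]
[0.6088, -0.2416, 0.14] -> [ 3.57  6.81 29.58]
time_s: 62.65
tcp_pos: [0.5312, -0.1005, 0.2991]
eef_rot: [-3.1, 89.9, -169.7]
contact_force: [-0.1, -0.4, 0.7]
gripper_width: 0.03Traceback (most recent call last):
  File "<stdin>", line 3, in <module>
  File "h.py", line 57, in pin
    a=max(blobs(mask(t,*RED,roi=rt)),key=lambda q:q[0]);b=max(blobs(mask(s,*RED,roi=rs)),key=lambda q:q[0])
ValueError: max() iterable argument is empty
```

View pics/s20.png

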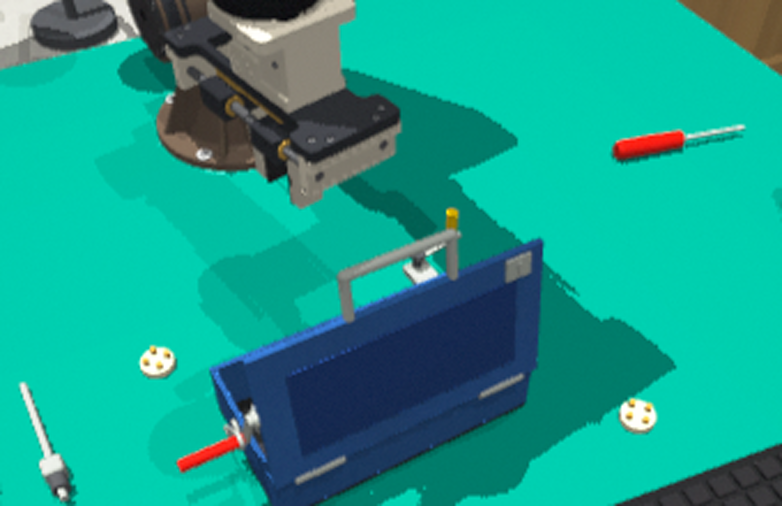

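View pics/t20.png

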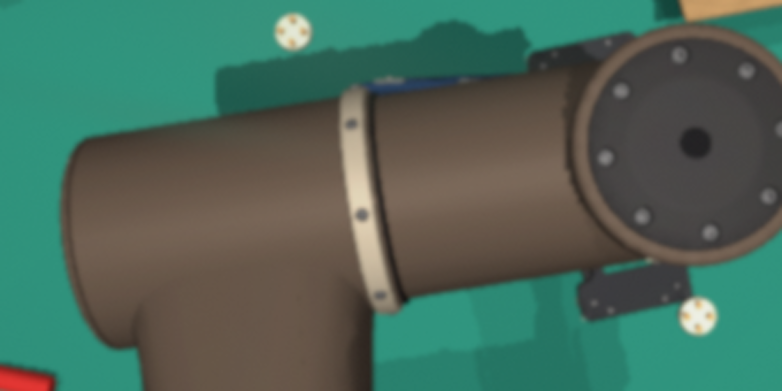

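Run:
```python
from h import *
go([.4,-.4,.30],jaw=-176.4)
```

```text
tcp [ 0.5313 -0.1004  0.2993] jawang -166.0 F [-0.5 -1.  -0.4] w 0.03 t 62.85
[0.4, -0.4, 0.3] -> [-0.05 25.89 19.99]
turn 10.4
```

```bash
python3 -m handwheel '[0,4,3,10,0,8,6,10,0,12,9,10,0,16,12,10,0,20,15,10,0,25,20,10,0,25,20,10,0,25,20,10,0,25,20,10,0,25,20,10]' 3
python3 - <<'E'
from h import *
t=cap("top","t21.png",(200,150,420,320),3.5);cap("scene","s21.png")
headsT(t,(215,180,360,270))
pin(t,cap("scene"))
print([proj(t,case(-.031,y,.036)).round(1) for y in (-.105,-.035,.035,.105)])
E
```

```text
time_s: 64.1
tcp_pos: [0.3975, -0.3898, 0.2998]
eef_rot: [167.4, 90.0, -8.7]
contact_force: [0.0, 0.9, -0.0]
gripper_width: 0.03
top 192 (np.float64(286.5), np.float64(185.5)) [ 0.6414 -0.0468  0.03  ]
top 246 (np.float64(245.5), np.float64(234.5)) [0.5219 0.0497 0.03  ]
top 74 (np.float64(269.0), np.float64(231.0)) [ 0.5312 -0.0065  0.03  ]
top 177 (np.float64(230.5), np.float64(262.5)) [0.4545 0.0842 0.03  ]
pin [ 0.6066 -0.2295  0.1   ] gap [0.001 0.001] case xyz 0.0372 -0.1858 0.1 (np.int32(92), array([367.6, 198.2]), array([357, 196,  23,   5], dtype=int32)) (np.int32(155), array([190.07, 256.85]), array([177, 249,  27,  16], dtype=int32))
[array([330.6, 231. ]), array([301.2, 232.3]), array([271.8, 233.7]), array([242.5, 235.1])]
```

View pics/t21.png

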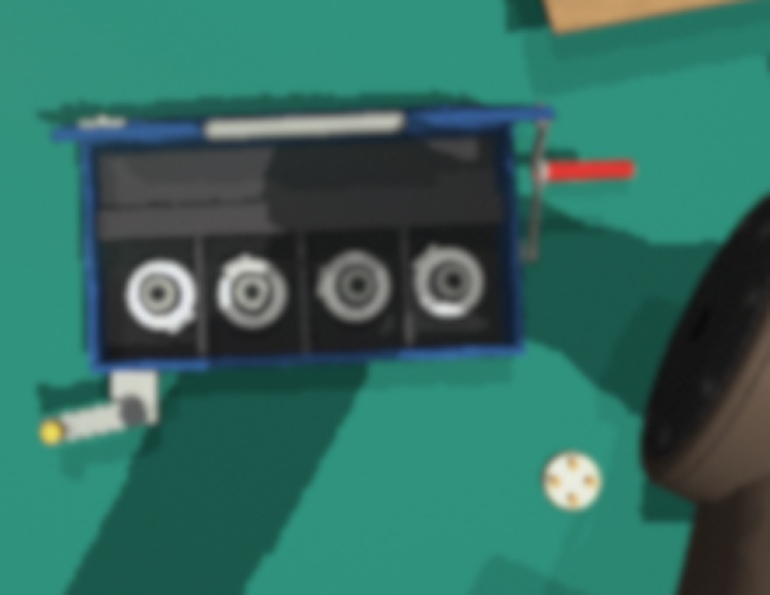

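View pics/s21.png

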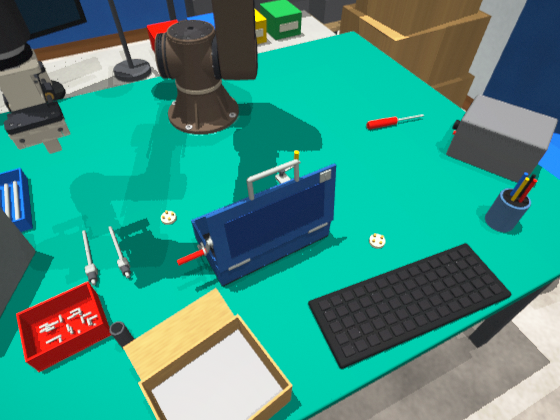

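Run:
```python
from h import *
go(case(.038,-.196,.24),case(.038,-.196,.13),jaw=-176.4)
```

```text
tcp [ 0.3972 -0.3901  0.2998] jawang -176.14 F [0.4 0.  0.3] w 0.03 t 64.25
[0.608, -0.2396, 0.24] -> [  5.98 -13.6  -22.04]
[0.608, -0.2396, 0.13] -> [ 16.98 -13.6  -22.04]
turn 0.26
```

```bash
python3 -m handwheel '[0,-3,-5,0,2,-6,-10,0,4,-9,-15,0,6,-13.6,-22,0,6,-13.6,-22,0,6,-13.6,-22,0,10,-13.6,-22,0,15,-13.6,-22,0,17,-13.6,-22,0,17,-13.6,-22,0]' 3
python3 - <<'E'
from h import *
go(case(.038,-.196,.078),jaw=-176.4)
cap("scene","s22.png",(110,160,290,290),4)
E
```

```text
time_s: 65.5
tcp_pos: [0.6056, -0.2413, 0.1287]
eef_rot: [-9.6, 89.8, 174.1]
contact_force: [0.6, -0.7, 0.3]
gripper_width: 0.0303
tcp [ 0.6056 -0.2413  0.1287] jawang -176.29 F [ 0.6 -0.7  0.3] w 0.0303 t 65.5
[0.608, -0.2396, 0.078] -> [ 5.07 -0.15 -0.26]
turn 0.11
```

View pics/s22.png

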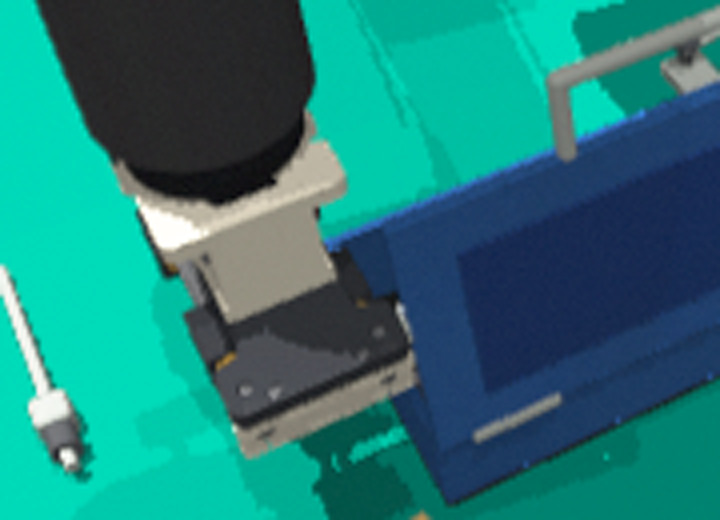

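```bash
python3 -m handwheel '[1,0,0,0,2,0,0,0,3,0,0,0,4,0,0,0,5.1,0,0,0,5.1,0,0,0,5.1,0,0,0,5.1,0,0,0,5.1,0,0,0,5.1,0,0,0]'
python3 - <<'E'
from h import *
go(case(.038,-.196,.079),jaw=-176.4)
E
```

```text
time_s: 66.8
tcp_pos: [0.6074, -0.2406, 0.0789]
eef_rot: [173.3, 90.0, -2.9]
contact_force: [0.3, -0.4, 0.5]
gripper_width: 0.0299
tcp [ 0.6074 -0.2406  0.0789] jawang -176.23 F [ 0.3 -0.4  0.5] w 0.0299 t 66.8
[0.608, -0.2396, 0.079] -> [-0.01 -0.09 -0.07]
turn 0.17
```

```bash
python3 -m handwheel '[0,0,0,0,0,0,0,0,0,0,0,0,0,0,0,0,0,0,0,0,0,0,0,0,0,0,0,0,0,0,0,0,0,0,0,0,0,0,0,0]' 0.5 25
python3 - <<'E'
from h import *
T=[]
for a in [44,50,56,62,70,80,90,100,110,120,130,140,150,160,171]:
    r=np.radians(a);T.append(case(-.011+.069*np.cos(r),-.1965,.05+.069*np.sin(r)-.019))
go(*T)
E
```

```text
time_s: 68.05
tcp_pos: [0.6075, -0.2406, 0.0788]
eef_rot: [167.9, 90.0, -8.3]
contact_force: [3.2, -0.1, 0.4]
gripper_width: 0.0111
tcp [ 0.6075 -0.2406  0.0788] jawang -176.23 F [ 3.2 -0.1  0.4] w 0.0111 t 68.05
[0.6087, -0.2401, 0.0789] -> [-0.01 -0.04 -0.12]
[0.6034, -0.2404, 0.0839] -> [-0.51 -0.04  0.41]
[0.5977, -0.2408, 0.0882] -> [-0.94 -0.04  0.98]
[0.5915, -0.2412, 0.0919] -> [-1.31 -0.04  1.6 ]
[0.5827, -0.2417, 0.0958] -> [-1.7  -0.05  2.49]
[0.5711, -0.2425, 0.099] -> [-2.02 -0.05  3.65]
[0.5592, -0.2432, 0.1] -> [-2.12 -0.05  4.84]
[0.5472, -0.244, 0.099] -> [-2.02 -0.05  6.04]
[0.5356, -0.2447, 0.0958] -> [-1.7  -0.06  7.21]
[0.5247, -0.2454, 0.0908] -> [-1.2  -0.06  8.3 ]
[0.5149, -0.246, 0.0839] -> [-0.51 -0.07  9.28]
[0.5064, -0.2465, 0.0754] -> [ 0.34 -0.07 10.13]
[0.4995, -0.247, 0.0655] -> [ 1.33 -0.07 10.82]
[0.4944, -0.2473, 0.0546] -> [ 2.42 -0.07 11.34]
[0.4911, -0.2475, 0.0418] -> [ 3.7  -0.07 11.67]
```

```bash
python3 -m handwheel '[-0.25,0,0.2,0,-0.5,0,0.42,0,-0.75,0,0.7,0,-0.94,0,1,0,-1.14,0,1.3,0,-1.31,0,1.6,0,-1.52,0,2.05,0,-1.7,0,2.5,0,-1.7,0,2.5,0,-1.7,0,2.5,0]'
python3 - <<'E'
from h import *
T=[]
for a in [62,70,80,90,100,110,120,130,140,150,160,171]:
    r=np.radians(a);T.append(case(-.011+.069*np.cos(r),-.1965,.05+.069*np.sin(r)-.019))
go(*T)
cap("scene","s23.png",(110,130,350,290),3)
E
```

```text
time_s: 69.3
tcp_pos: [0.5836, -0.2421, 0.0971]
eef_rot: [167.6, 89.8, -8.6]
contact_force: [4.0, 3.2, 4.5]
gripper_width: 0.0111
tcp [ 0.5836 -0.2421  0.0971] jawang -176.19 F [4.  3.2 4.5] w 0.0111 t 69.3
[0.5915, -0.2412, 0.0919] -> [ 0.52 -0.04 -0.8 ]
[0.5827, -0.2417, 0.0958] -> [ 0.13 -0.05  0.08]
[0.5711, -0.2425, 0.099] -> [-0.2  -0.04  1.24]
[0.5592, -0.2432, 0.1] -> [-0.3  -0.05  2.44]
[0.5472, -0.244, 0.099] -> [-0.2  -0.05  3.64]
[0.5356, -0.2447, 0.0958] -> [ 0.11 -0.06  4.8 ]
[0.5247, -0.2454, 0.0908] -> [ 0.61 -0.06  5.9 ]
[0.5149, -0.246, 0.0839] -> [ 1.3  -0.07  6.88]
[0.5064, -0.2465, 0.0754] -> [ 2.14 -0.08  7.73]
[0.4995, -0.247, 0.0655] -> [ 3.13 -0.07  8.43]
[0.4944, -0.2473, 0.0546] -> [ 4.22 -0.08  8.94]
[0.4911, -0.2475, 0.0418] -> [ 5.5  -0.08  9.28]
```

View pics/s23.png

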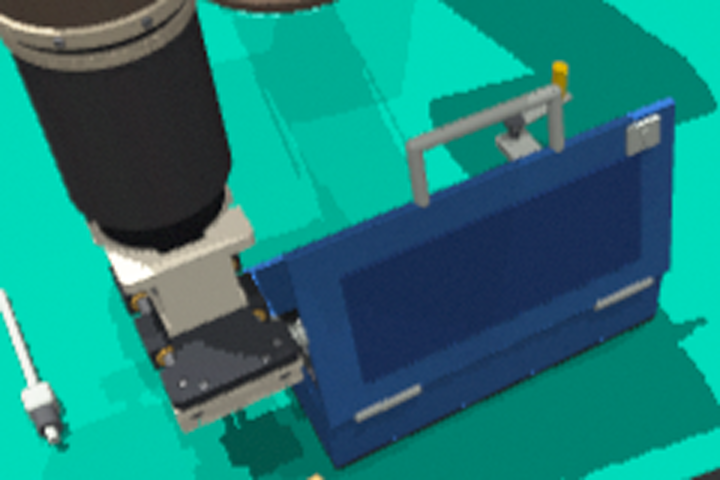

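```bash
python3 -m handwheel '[-0.15,0,0.5,0,-0.25,0,1.1,0,-0.33,0,1.7,0,-0.36,0,2.4,0,-0.35,0,3,0,-0.25,0,3.6,0,-0.1,0,4.2,0,0.1,0,4.8,0,0.3,0,5.3,0,0.55,0,5.8,0]'
python3 - <<'E'
from h import *
T=[]
for a in [110,120,130,140,150,160,171]:
    r=np.radians(a);T.append(case(-.011+.069*np.cos(r),-.1965,.05+.069*np.sin(r)-.019))
go(*T)
cap("scene","s24.png",(110,130,350,290),3)
E
```

```text
time_s: 70.6
tcp_pos: [0.5236, -0.2459, 0.0896]
eef_rot: [-17.7, 89.9, 166.1]
contact_force: [1.9, 4.8, 3.6]
gripper_width: 0.0111
tcp [ 0.5236 -0.2459  0.0896] jawang -176.24 F [1.9 4.8 3.6] w 0.0111 t 70.6
[0.5356, -0.2447, 0.0958] -> [-0.62 -0.04 -1.2 ]
[0.5247, -0.2454, 0.0908] -> [-0.12 -0.05 -0.11]
[0.5149, -0.246, 0.0839] -> [ 0.57 -0.05  0.87]
[0.5064, -0.2465, 0.0754] -> [ 1.42 -0.06  1.72]
[0.4995, -0.247, 0.0655] -> [ 2.41 -0.05  2.41]
[0.4944, -0.2473, 0.0546] -> [ 3.5  -0.05  2.92]
[0.4911, -0.2475, 0.0418] -> [ 4.79 -0.06  3.25]
```

View pics/s24.png

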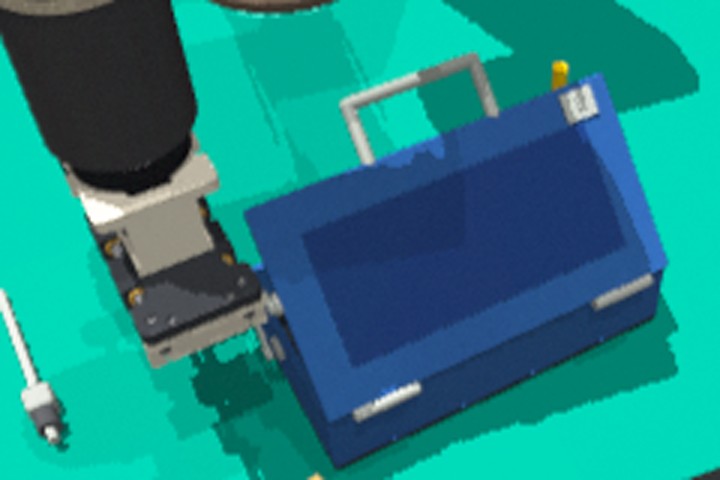

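```bash
python3 -m handwheel '[0.25,0,0.45,0,0.55,0,0.9,0,0.95,0,1.3,0,1.4,0,1.7,0,1.9,0,2.1,0,2.4,0,2.4,0,2.95,0,2.7,0,3.5,0,2.95,0,4.1,0,3.1,0,4.6,0,3.25,0]'
python3 - <<'E'
from h import *
T=[]
for a in [160,171,175]:
    r=np.radians(a);T.append(case(-.011+.069*np.cos(r),-.1965,.05+.069*np.sin(r)-.019))
go(*T)
s=cap("scene","s25.png",(110,130,350,290),3)
E
```

```text
time_s: 71.9
tcp_pos: [0.4917, -0.2482, 0.0436]
eef_rot: [-8.1, 90.0, 175.6]
contact_force: [1.0, 4.7, 0.5]
gripper_width: 0.0114
tcp [ 0.4917 -0.2482  0.0436] jawang -176.23 F [1.  4.7 0.5] w 0.0114 t 71.9
[0.4944, -0.2473, 0.0546] -> [-1.1  -0.07 -0.28]
[0.4911, -0.2475, 0.0418] -> [ 0.18 -0.07  0.05]
[0.4906, -0.2475, 0.037] -> [ 0.66 -0.08  0.1 ]
```

View pics/s25.png

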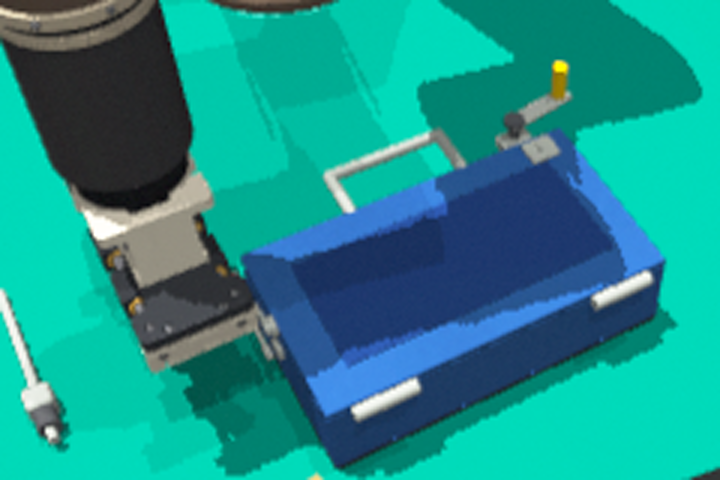

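Nearly shut. Press the pin down a little further, then release and rise.

```bash
python3 -m handwheel '[0.1,0,0,0,0.2,0,0,0,0.3,0,0.05,0,0.4,0,0.05,0,0.4,0,0.05,0,0.4,0,0.05,0,0.4,0,0.05,0,0.4,0,0.05,0,0.4,0,0.05,0,0.4,0,0.05,0]'; python3 -m handwheel '[0,0,0,0,0,0,0,0,0,0,0,0,0,0,0,0,0,0,0,0,0,0,0,0,-2,0,0,0,-5,0,0,0,-8,0,0,0,-12,0,0,0]' 2.6
python3 - <<'E'
from h import *
t=cap("top");s=cap("scene","s26.png",(110,130,350,290),3)
pin(t,s)
go(case(-.07,-.06,.16),case(-.07,-.06,.09))
E
```

```text
time_s: 73.2
tcp_pos: [0.491, -0.2482, 0.0401]
eef_rot: [-7.9, 89.9, 175.9]
contact_force: [-5.4, 0.9, 0.7]
gripper_width: 0.011
time_s: 74.45
tcp_pos: [0.4909, -0.248, 0.1605]
eef_rot: [-18.0, 89.9, 165.8]
contact_force: [1.2, -0.5, -0.0]
gripper_width: 0.026Traceback (most recent call last):
  File "<stdin>", line 3, in <module>
  File "h.py", line 57, in pin
    a=max(blobs(mask(t,*RED,roi=rt)),key=lambda q:q[0]);b=max(blobs(mask(s,*RED,roi=rs)),key=lambda q:q[0])
ValueError: max() iterable argument is empty
```

View pics/s26.png

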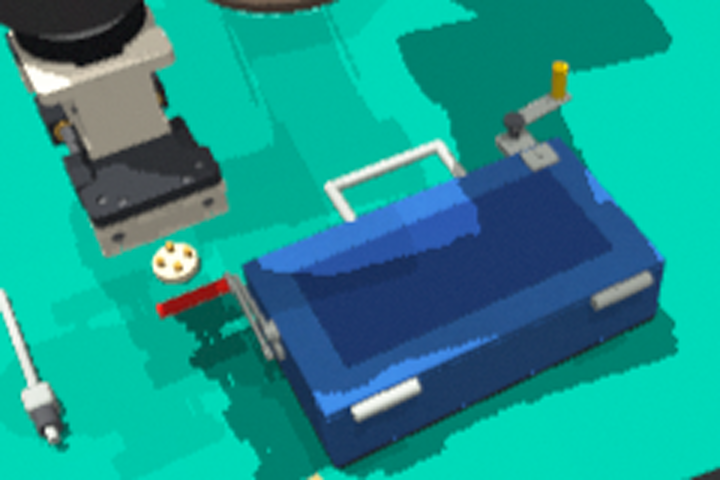

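Run:
```python
from h import *
go(case(-.06,0.02,.16),case(-.06,0.02,.09),jaw=3.6)
```

```text
tcp [ 0.4941 -0.249   0.1647] jawang -176.18 F [ 0.   0.3 -0.1] w 0.0261 t 74.55
[0.4967, -0.0302, 0.16] -> [  0.43 -21.81  -1.71]
[0.4967, -0.0302, 0.09] -> [  7.43 -21.83  -1.66]
turn 0.22
```

```bash
python3 -m handwheel '[0,-5,-1,0,0,-10,-1,0,0,-15,-1,0,0,-21.8,-1,0,0,-21.8,-1,0,0,-21.8,-1,0,3,-21.8,-1,0,6,-21.8,-1,0,7,-21.8,-1,0,7,-21.8,-1,0]' 0.5; python3 -m handwheel '[0.5,0,0,0,0.8,0,0,0,1.1,0,0,0,1.3,0,0,0,1.5,0,0,0,1.7,0,0,0,1.7,0,0,0,1.7,0,0,0,1.7,0,0,0,1.7,0,0,0]'
python3 - <<'E'
from h import *
go()
E
```

```text
time_s: 75.8
tcp_pos: [0.487, -0.031, 0.0899]
eef_rot: [24.2, 89.9, -152.1]
contact_force: [-0.7, -1.2, 0.7]
gripper_width: 0.0051
time_s: 77.05
tcp_pos: [0.4875, -0.03, 0.0775]
eef_rot: [163.0, 89.9, -13.1]
contact_force: [-19.3, 4.1, 51.9]
gripper_width: 0.0051
tcp [ 0.4875 -0.03    0.0775] jawang -176.12 F [-19.3   4.1  51.9] w 0.0051 t 77.05
```

```bash
python3 -m handwheel '[-2,0,0,0,-5,0,0,0,-9,0,0,0,-9,0,0,10,-9,0,0,20,-9,0,0,30,-9,0,0,40,-9,0,0,45,-9,0,0,45,-9,0,0,45]' 3
python3 - <<'E'
from h import *
s=cap("scene","s27.png",(200,100,340,220),5);t=cap("top")
y=blobs(mask(s,*YEL,roi=(270,130,320,200)));print(y)
p=plane(s,*y[0][1],.1045);d=p-np.array(case(-.105,.119,.1045));print(p,np.arctan2(d@CY,d@CX),np.linalg.norm(d))
yt=blobs(mask(t,*YEL,roi=(200,230,250,290)));print(yt)
if yt: print(plane(t,*yt[0][1],.119), tri([ray(t,*yt[0][1]),ray(s,*y[0][1])]))
P=np.array(case(-.105,.119,.097));a=1.69
k=P+.05*(CX*np.cos(a)+CY*np.sin(a))
go([*k[:2],.17],[*k[:2],.097],jaw=138.6)
E
```

```text
time_s: 78.3
tcp_pos: [0.4872, -0.03, 0.1632]
eef_rot: [-105.5, 90.0, 33.4]
contact_force: [0.8, -0.0, 0.6]
gripper_width: 0.0299
[(np.int32(54), array([295.74, 155.74]), array([294, 150,   5,  13], dtype=int32))]
[0.43060969 0.11039307 0.1045    ] 1.8302386579786754 0.04701343879736197
[]
tcp [ 0.4872 -0.03    0.1632] jawang 138.85 F [ 0.7 -0.4  0.2] w 0.0301 t 78.4
[np.float64(0.43644840795802975), np.float64(0.11497386177132868), 0.17] -> [-0.68 -7.57 13.36]
[np.float64(0.43644840795802975), np.float64(0.11497386177132868), 0.097] -> [ 6.62 -7.57 13.36]
turn 0.25
```

View pics/s27.png

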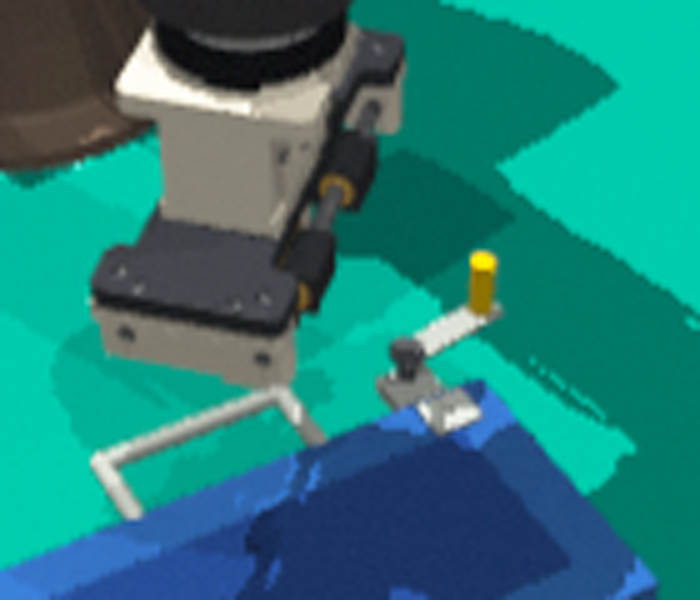

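```bash
python3 - <<'E'
from h import *
t=cap("top"); print(plane(t,214.6,273.4,.119))
s=cap("scene"); print(plane(s,295.74,155.74,.104), [proj(s,[.4364,.1150,z]) for z in (.087,.104,.121)],[proj(s,[.434,.113,z]) for z in (.087,.104,.121)])
E
python3 -m handwheel '[-1,0,2,0,-1,-2,5,0,-1,-4,8,0,-1,-6,11,0,-1,-7.7,13.5,0,-1,-7.7,13.5,0,-1,-7.7,13.5,0,-1,-7.7,13.5,0,-1,-7.7,13.5,0,-1,-7.7,13.5,0]'
python3 - <<'E'
from h import *
go([.4355,.1143,.13],[.4355,.1143,.097])
s=cap("scene","s28.png",(200,100,340,220),5)
E
```

```text
[0.43367356 0.11017975 0.119     ]
[0.43011522 0.11068599 0.104     ] [array([298.04642565, 161.67125635]), array([298.38152966, 156.71176247]), array([298.72554914, 151.62032074])] [array([296.93046438, 161.33982557]), array([297.25065108, 156.38011745]), array([297.57934919, 151.2885672 ])]
time_s: 79.75
tcp_pos: [0.4365, 0.1165, 0.1731]
eef_rot: [77.4, 90.0, -143.9]
contact_force: [0.1, -0.3, -0.0]
gripper_width: 0.0302
tcp [0.4365 0.1165 0.1731] jawang 138.73 F [ 0.1 -0.3 -0. ] w 0.0302 t 79.75
[0.4355, 0.1143, 0.13] -> [ 4.31  0.23 -0.07]
[0.4355, 0.1143, 0.097] -> [ 7.61  0.23 -0.07]
```

View pics/s28.png

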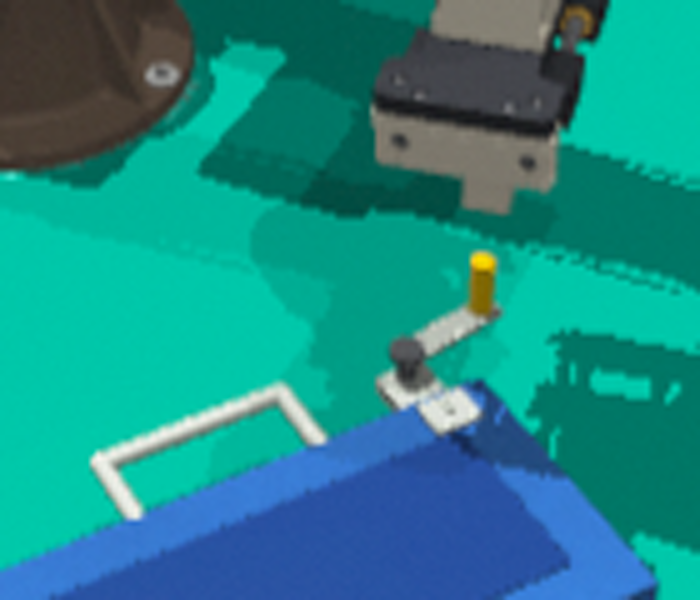

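```bash
python3 - <<'E'
from h import *
go([.434,.112,.097])
E
python3 -m handwheel '[1,0.3,0,0,2,0.45,0,0,3,0.45,-0.1,0,4,0.45,-0.1,0,5,0.45,-0.1,0,6,0.45,-0.1,0,7,0.45,-0.1,0,7.5,0.45,-0.1,0,7.5,0.45,-0.1,0,7.5,0.45,-0.1,0]'; python3 -m handwheel '[0,0,0,0,0,0,0,0,0,0,0,0,0,0,0,0,0,0,0,0,0,0,0,0,0,0,0,0,0,0,0,0,0,0,0,0,0,0,0,0]' 1.7 5
python3 - <<'E'
from h import *
P=np.array(case(-.105,.119,.097))
T=[]
for a in np.radians([90,80,60,40,20,10,0,-5]):
    T.append((P+.05*(CX*np.cos(a)+CY*np.sin(a))).round(4).tolist())
go(*T)
cap("scene","s29.png",(200,100,340,220),5)
E
```

```text
tcp [0.4364 0.1165 0.1731] jawang 138.74 F [ 0.6 -0.2 -0.8] w 0.0305 t 79.8
[0.434, 0.112, 0.097] -> [ 7.61  0.5  -0.12]
time_s: 81.05
tcp_pos: [0.4344, 0.113, 0.0984]
eef_rot: [-109.3, 90.0, 29.5]
contact_force: [0.1, -0.3, 0.1]
gripper_width: 0.0298
time_s: 82.3
tcp_pos: [0.4342, 0.1129, 0.0982]
eef_rot: [-107.8, 90.0, 30.9]
contact_force: [0.9, -0.4, -0.9]
gripper_width: 0.0172
tcp [0.4342 0.1129 0.0982] jawang 138.77 F [ 0.9 -0.4 -0.9] w 0.0172 t 82.3
[0.4424, 0.1157, 0.097] -> [ 0.12 -0.76 -0.43]
[0.4511, 0.1155, 0.097] -> [ 0.12 -1.31 -1.1 ]
[0.4677, 0.1106, 0.097] -> [ 0.12 -2.04 -2.67]
[0.4817, 0.1003, 0.097] -> [ 0.12 -2.19 -4.4 ]
[0.4913, 0.0858, 0.097] -> [ 0.12 -1.73 -6.08]
[0.4941, 0.0776, 0.097] -> [ 0.12 -1.3  -6.83]
[0.4954, 0.0689, 0.097] -> [ 0.12 -0.73 -7.5 ]
[0.4955, 0.0646, 0.097] -> [ 0.12 -0.41 -7.79]
```

View pics/s29.png

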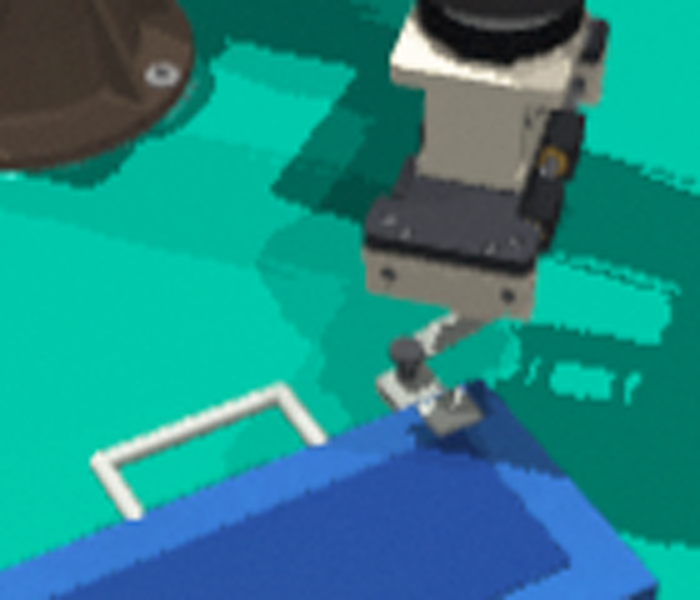

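```bash
python3 -m handwheel '[0,-0.76,-0.45,0,0,-1.31,-1.1,0,0,-1.75,-1.9,0,0,-2.04,-2.7,0,0,-2.2,-3.5,0,0,-2.19,-4.4,0,0,-2,-5.2,0,0,-1.73,-6.1,0,0,-1.3,-6.85,0,0,-0.7,-7.5,0]'; python3 -m handwheel '[0,0.3,-0.3,0,0,0.4,-0.4,0,0,0.4,-0.4,0,0,0.4,-0.4,0,0,0.4,-0.4,0,0,0.3,-0.3,0,-3,0,0,0,-6,0,0,0,-9,0,0,0,-12,0,0,0]'
python3 - <<'E'
from h import *
go([.36,-.4,.25])
cap("scene","s30.png",(200,100,340,220),5)
E
```

```text
time_s: 83.6
tcp_pos: [0.4952, 0.068, 0.0982]
eef_rot: [83.7, 90.0, -137.6]
contact_force: [-0.0, 1.7, 0.0]
gripper_width: 0.0172
time_s: 84.85
tcp_pos: [0.4952, 0.0687, 0.2193]
eef_rot: [-140.5, 90.0, -1.7]
contact_force: [0.4, 0.1, -0.8]
gripper_width: 0.0172
tcp [0.4952 0.0687 0.2193] jawang 138.78 F [ 0.4  0.1 -0.8] w 0.0172 t 84.85
[0.36, -0.4, 0.25] -> [ -3.08  44.17 -20.71]
```

View pics/s30.png

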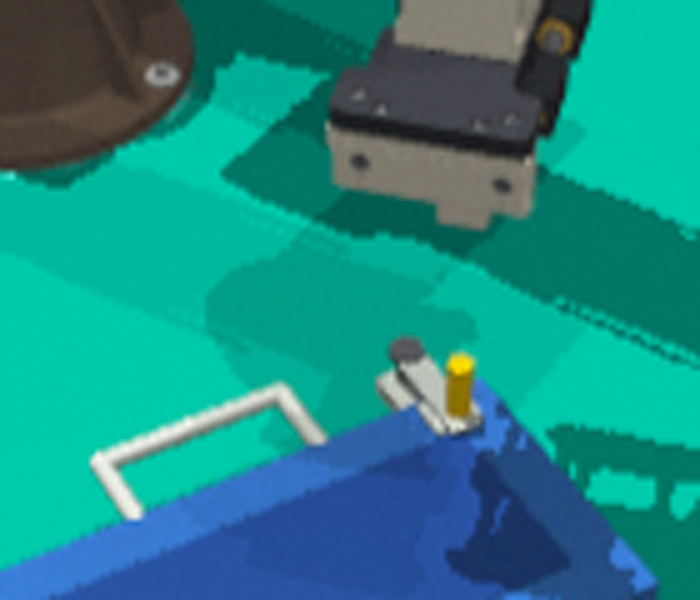

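```bash
python3 -m handwheel '[-3,5,-2,0,-3,10,-5,0,-3,15,-8,0,-3,20,-10,0,-3,25,-12,0,-3,30,-14,0,-3,35,-16,0,-3,40,-19,0,-3,44,-20,0,-3,44,-20,0]'
python3 - <<'E'
from h import *
s=cap("scene","s31.png");t=cap("top","t31.png")
print(blobs(mask(s,*YEL,roi=(270,140,320,200))),blobs(mask(t,*YEL,roi=(220,230,250,280))))
pin(t,s)
m=mask(t,*BLUE,roi=(210,170,360,270))
cn=max(cv2.findContours(m,0,2)[0],key=cv2.contourArea);print(cv2.boxPoints(cv2.minAreaRect(cn)).round(1).tolist())
go()
E
```

```text
time_s: 86.15
tcp_pos: [0.3543, -0.3961, 0.2475]
eef_rot: [33.0, 89.9, 171.5]
contact_force: [-0.1, 0.3, -1.3]
gripper_width: 0.0171
[(np.int32(49), array([291.51, 176.63]), array([290, 171,   4,  13], dtype=int32))] [(np.int32(19), array([235.74, 245.37]), array([234, 243,   5,   5], dtype=int32))]
pin [ 0.4898 -0.238   0.0628] gap [0.0006 0.0006] case xyz -0.0799 -0.1869 0.0628 (np.int32(85), array([368.11, 250.04]), array([357, 248,  23,   5], dtype=int32)) (np.int32(103), array([173.41, 229.08]), array([162, 223,  24,  13], dtype=int32))
[[222.3000030517578, 188.39999389648438], [346.29998779296875, 182.60000610351562], [349.5, 250.60000610351562], [225.5, 256.5]]
tcp [ 0.3553 -0.3942  0.2478] jawang 138.69 F [-0.3 -0.  -0.3] w 0.0167 t 86.25
```

View pics/s31.png

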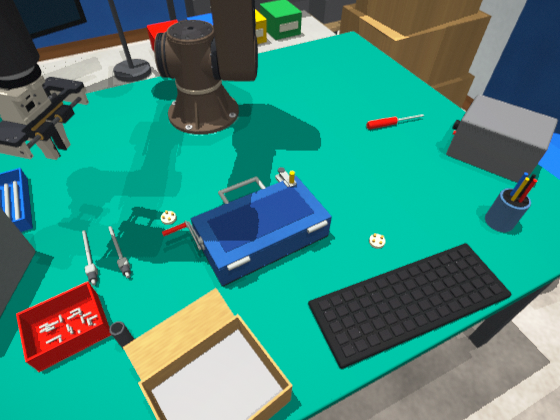

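View pics/t31.png

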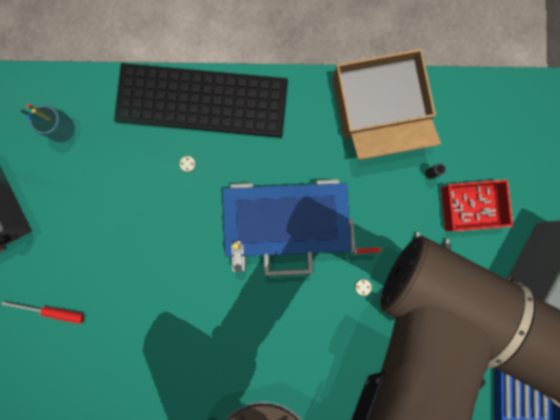

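Run:
```python
from plant import workorder
print(workorder.close_job())
```

```text
the job is handed in; nothing more can be done
None
```

The job is done and handed in at about 86 s. All four sensor heads stand neck up, one to each bay, and the lid is shut with the hasp back over the catch. No verdict is reported, so these are my own checks.

**What I did**
- I swung the hasp off to about 1.7 rad and raised the lid by its bar until the stay locked. The lid stayed up after I let go.
- I placed the heads in bays 1 to 4. One head was knocked aside mid-run, so I located it again before picking it up.
- I lifted the red pin over the lock and brought the lid down with it. I then pressed the lid shut and swung the hasp back.

**Last checks**
- **Heads:** the top picture before closing showed all four upright in their bays and none left on the bench. With the lid shut they could not be seen again.
- **Stay:** the pin measured 63 mm above the bench against 61 mm nominal, and in the same place as at the start, so it is folded.
- **Lid:** its outline is within about 1 pixel of the shut outline at the start. The fingers pressing on it stopped at 77.5 mm, against its 78 mm top.
- **Hasp:** the knob is about 4 mm further in the closing direction than at the start, so it is over the catch.
- **Bystanders:** the terminal blocks and the sleeve look unmoved. The probes look unmoved in the scene picture, but the arm covered them in the last top view.
- **Robot:** it is clear of everything.

**What did not go to plan**
- **Stay locking:** the stay hung at its in-line position while I pushed the lid up. It dropped past its lock only once I eased the lid back.
- **Lid press:** the press reached about 52 N at the wrist, more than I meant but under the 120 N wrist limit. It was on the fingertips, not the gripper body, so I took the 40 N limit not to apply.

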